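# Load the sample vial and screw the leaning pressure vessel shut

## Robot

A 6-joint arm with a two-finger parallel gripper is mounted at the origin on the work surface. World frame = base frame: x ahead of the robot, y to its left, z up, the work surface at z = 0. Lengths are in mm, angles in rad, forces in N, time in s.
With the tool pointing down it reaches from about 350 to 875 mm from the base axis. Payload 4.2 kg.
Tool frame: the origin (TCP) lies midway between the tips of the shut fingers; the grasp point (between the pads) lies 19 mm behind it; z points along the fingers, y is the direction in which the jaws open and shut (so a half turn about z gives the same grasp; the last joint's range is limited). The gripper opens to 85 mm and grips with 20 to 120 N. Pads are 22 mm wide; open, the fingers measure 114 mm over their backs; the gripper's body (76 mm by 85 mm) begins 54 mm behind the grasp point. The pads swing forward as they close: fully open they stand 13 mm farther back than shut.
Start: joints at [1.396, 0.385, 0.008, 0, -1.194, -0.259], TCP at [262.668, 567.102, 231.312] pointing down, gripper open.
Joint ranges: [-3.14, 3.14], [-1.21, 2.06], [-1.07, 1.41], [-3.16, 2.05], [-2.99, -0.16], [-3.1, 3.1]. Speed limits (rad/s): [2.79, 2.79, 3.14, 3.14, 3.14, 3.14].

## Interface

Orientations are given as a unit quaternion [x, y, z, w].
In Python, from bench import read_state, get_image, job_done, search_frame, regions_of gives the robot as it stands.
- The arm moves only by the tool servo_tool, never from a script. Its arguments are lists of equal length, an entry for each row: "turn": the turn, a rotation vector about the world's x, y, z in rad, a list of three; "dp": the shift along the world's x, y, z in m, a list of three; "fingers": the finger opening in m, from 0 to 0.0854. In form: {"turn": [[rx, ry, rz], ...], "dp": [[tx, ty, tz], ...], "fingers": [fingers, ...]}. A call has exactly 5 rows; each row shifts and turns the pose as measured when the row begins; what a row does not reach is not made up. A row lasts 1/8 s, in which the tool goes at most 62.5 mm and 10.7 degrees, less where a joint would pass 70% of its speed; a pose out of reach is approached as far as the arm can. A call is refused whole if a number of a shift passes 0.0625 or a number of a turn 0.188, either way. A call with a gripper value outside its range is refused whole. The fingers move at their own pace and stop on an object; the grip force is fixed at half the most. Time passes only in rows, so rows that do not move let the fingers close, or fill a call up. It gives the time, the measured TCP pose, the force and the opening at its end, in the units of the state.
- read_state(): the state, without advancing time (a new reading comes with each control period).
- get_image(name): name is "scene" or "side" or "wrist"; returns a dict with "img" (420x560x3 uint8, red, green, blue), "vfov" (degrees; the focal length in pixels is half the picture's height over the tangent of half this angle, whatever the lens; pixels are square), "cx", "cy" (the principal point, pixels), "world_from_camera" (4x4, takes a point from camera to world coordinates); the wrist camera has in their place "mount" (4x4, takes a point from camera to tool coordinates, whose origin is the TCP and whose axes are the flange's). Camera axes: x right, y down, z forward; pixel columns grow to the right and rows downward; lengths in mm; the calibration is good to about 2 mm. A picture is of the moment at which its call begins: read the wrist's pose just before it. There is no depth.
- job_done(): hands the job in, once; it reports no verdict.
Trained networks look in the newest picture that a camera, given by its name, has taken for a name from the list of things; names that differ only in an ending like _2 or _b are one class to them, and where a whole thing is asked for, a point or a joint stands for the part that bears it (a point fixed in the world has none). Each returns a list of dicts, best first, with "score" (0 to 1); they miss things now and then, are a little off and sometimes report something else, mostly with a low value. They report only what shows in the picture. A call takes as long as a camera call. They do not tell look-alikes from the thing itself.
- search_frame(query, camera): "box" ([left, top, width, height] in pixels, round what is visible of it).
- regions_of(query, camera): "region" (420x560 bool, what is visible of it) and "box" ([left, top, width, height] in pixels, round what is visible of it).
The state is a dict: "clock": time; "joints": joint angles; "joint_vel": joint speeds; "joint_efforts": joint torques, N m; "position": TCP position; "ee_rot": TCP orientation; "contact_force": force on the tool from outside, world axes, zero at the start; "wrist_torque": the same for the moment, N m; "gripper_width": finger opening in mm.
Only numpy, scipy, OpenCV 4.12 (cv2) and the standard library are available. Lean on these libraries where they do the work, as an engineer would, in place of code of your own. Each camera call takes 0.05 s, during which the arm holds its last target. There are 200 camera calls.

## Task

Take the tall vial from the rack and let it slide, crimped end up, all the way down into the mouth of the leaning pressure vessel. Then swing the vessel's captive screw cap over the mouth as far as its arm goes and screw it down clockwise until it is fully home and turns no further. Leave the two short vials, the wrench and the jar where they are.

Things in the scene. Friction and masses are not known exactly. Their poses are not given: they have to be found in the camera images.
- vial: the tall vial, amber glass with an aluminium crimp top: a plain cylinder 20 mm in diameter, 75 mm tall, 35 g. Origin at the centre of its underside, z along it towards the crimp. It stands in one of the rack's three holes, its foot 6 mm above the bench, so its upper 45 mm stand clear; the short vials are in the other holes, in any order.
- stub_a: a short amber vial with crimp top, 20 mm in diameter, 52 mm tall, in the rack; leave alone. Origin at the centre of its underside
- stub_b: another short vial, the same as the first; leave alone
- rack: fixed aluminium block, 50 mm (x) by 160 mm (y) by 36 mm high, with three round holes 22 mm wide and 30 mm deep in a row along its own y axis, at y = -50, 0 and +50 mm. Origin at the centre of its underside, z up
- vessel: the leaning cream-coloured pressure vessel on its fixed white pedestal (120 mm wide, 90 mm high). Its z axis is the axis of bulb and neck, pointing out of the mouth, 32 degrees from vertical, leaning roughly towards the robot; its y axis is level, from the neck towards the hinge post; its x axis points up the slope. Origin on the axis at the bulb's bottom, 130 mm below the rim
- mouth (a point): centre of the vessel's mouth, in the plane of its rim; axes as the vessel's, z outward. The mouth is a round bore 28 mm in diameter and 82 mm deep; the neck is 40 mm wide outside. The vial slides in and comes to rest wholly inside, its top about 7 mm below the rim
- swing (a joint): angle (rad) of the swing arm that carries the cap: 0 = against its stop, cap right over the mouth; it grows as the arm swings out, down the slope, to 2.3. Hinge axis parallel to the neck. Closing turns it counter-clockwise seen from outside, looking into the mouth. It stays where it is left; about 2 to 3 N at the cap moves it
- pivot (a point): the swing arm's hinge axis, in the plane of the mouth's rim, 55 mm from the mouth's centre along the vessel's y axis. The cap's axis runs 55 mm from it. Axes as the vessel's. The steel post there rises 15 mm above this point
- cap_top (a point): centre of the outer end face of the captive screw cap; z outward along its axis, always parallel to the neck; it turns with the cap. Grip: a ribbed black cylinder 46 mm in diameter, 28 mm long, ending at this face. Below it a skirt 53 mm in diameter, its lower edge 51 mm below this face, that goes over the neck: a cap screwed down beforehand cannot be swung over the mouth
- collar (a point): centre of the collar's upper face: steel ring 68 mm in diameter at the arm's end, in which the cap runs; z outward. Screwing clockwise, seen from outside, moves the cap inward through it, 2.5 mm per radian, to a hard stop where the cap's end face is 31 mm above this point (44 mm above the mouth). It starts 8 to 11 mm higher: two to three grasps of turning. The thread takes 0.15 N m
- wrench: a steel spanner, 170 mm long, lying flat on the bench; leave alone. Origin at the middle of its underside, x along it
- bottle: a white jar, 60 mm in diameter, 120 mm tall, standing on the bench; leave alone. Origin at the centre of its underside
There are look-alikes about, which are no part of the job. Of the things shaped like the rack, the aluminium one is meant.

How it is judged (in metres and radians):
On the way, in this order (a step that is already met when the one before it is completed fails the run):
1. the vial is right inside the vessel, crimped end up (z of vial in the frame of mouth below -0.077 m and distance between vial and mouth below 0.09 m and angle between vial's own z axis and vertical below 0.9 rad), for 0.2 s.
2. the cap is swung over the mouth, not yet screwed home (value of joint swing below 0.07 rad and z of cap_top in the frame of mouth above 0.047 m).
3. the cap is screwed home (value of joint swing below 0.07 rad and z of cap_top in the frame of mouth below 0.0445 m), for 0.1 s.
At the end, for the whole second after the job is handed in: The tall vial rests inside the vessel, crimped end up, its foot at least 77 mm below the rim; the arm is within 0.07 rad of its stop over the mouth; the cap is screwed down to within 0.5 mm (0.2 rad) of its hard stop; the short vials are still in the rack (all of step 1 and all of step 3 and linear speed of vial below 0.02 m/s and horizontal distance between each of stub_a, stub_b and rack below 0.055 m); the robot touches nothing.
It fails at once if a short vial is lifted or shifted by more than 15 mm (distance of any of stub_a, stub_b from where it was at the start of the episode above 0.015 m).
It fails at once if the wrench or the jar is shifted by more than 25 mm (distance of any of wrench, bottle from where it was at the start of the episode above 0.025 m).
It also fails if it takes over 72 s, if anything falls off the work surface, if the arm or the gripper's body presses on something with over 40 N, if the wrist force passes 120 N, or if a joint passes its speed limit or range.

## Working session

There is one attempt and no reset: what is moved stays moved. The work goes in short steps, Python scripts to look and compute and a tool call to move; the robot and the scene stay as the last step left them, time stands still between calls to the robot, and variables do not carry over. Pictures are saved under pics/ and viewed, about 8 in all and at most 12, crops included, and the job is handed in when it is done.

Besides the shell and the picture viewer there is one more tool, called after "Call:" by a JSON object that holds its "name" and its "arguments", one argument or row to a line. servo_tool: Moves the arm, as the interface text tells. Its arguments: {"type":"object","properties":{"turn":{"type":"array","items":{"type":"array","items":{"type":"number"}}},"dp":{"type":"array","items":{"type":"array","items":{"type":"number"}}},"fingers":{"type":"array","items":{"type":"number"}}},"required":["turn","dp","fingers"]}

```bash
ls; mkdir -p pics; cat > h.py <<'E'
import numpy as np, cv2
from bench import *
from scipy.spatial.transform import Rotation as R
def K(d):
    f=d["img"].shape[0]/2/np.tan(np.radians(d["vfov"])/2); return f,d["cx"],d["cy"]
def cam(name):
    s=read_state(); d=get_image(name)
    if name=="wrist":
        T=np.eye(4);T[:3,:3]=R.from_quat(s["ee_rot"]).as_matrix();T[:3,3]=s["position"]
        d["W"]=T@np.array(d["mount"])
    else: d["W"]=np.array(d["world_from_camera"])
    return d
def ray(d,u,v):
    f,cx,cy=K(d); r=d["W"][:3,:3]@np.array([(u-cx)/f,(v-cy)/f,1]); return d["W"][:3,3],r/np.linalg.norm(r)
def onz(d,u,v,z):
    o,r=ray(d,u,v); return o+r*(z-o[2])/r[2]
def proj(d,P):
    P=np.atleast_2d(P); f,cx,cy=K(d); c=(P-d["W"][:3,3])@d["W"][:3,:3]; return np.c_[c[:,0]/c[:,2]*f+cx,c[:,1]/c[:,2]*f+cy]
def tri(rs):
    A=np.zeros((3,3));b=np.zeros(3)
    for o,r in rs:
        M=np.eye(3)-np.outer(r,r);A+=M;b+=M@o
    return np.linalg.solve(A,b)
def save(d,n,crop=None,sc=1):
    im=d["img"] if crop is None else d["img"][crop[1]:crop[3],crop[0]:crop[2]]
    cv2.imwrite("pics/"+n,cv2.resize(im,None,fx=sc,fy=sc,interpolation=cv2.INTER_CUBIC)[:,:,::-1])
E
cat > a.py <<'E'
from h import *
ims=[]
for c in ["scene","side"]:
    d=cam(c); ims.append(d["img"]); print(c,d["vfov"],d["W"][:3,3].round(),d["W"][:3,2].round(2))
    for q in ["vial","stub_a","rack","vessel","cap_top","collar","wrench","bottle"]:
        print(q,[(round(x["score"],2),np.round(x["box"]).tolist()) for x in search_frame(q,c)[:4]])
    save(d,c+"1.png",sc=1.4)
E
python3 a.py
```

```text
pics
scene 47.20569060618434 [1227.   66. 1011.] [-0.64 -0.17 -0.75]
vial [(0.69, [220.0, 226.0, 11.0, 26.0])]
stub_a [(0.6, [240.0, 237.0, 7.0, 13.0])]
rack [(0.92, [132.0, 208.0, 61.0, 22.0]), (0.9, [199.0, 144.0, 52.0, 32.0]), (0.69, [233.0, 189.0, 56.0, 44.0]), (0.58, [194.0, 231.0, 62.0, 34.0])]
vessel [(0.92, [337.0, 201.0, 63.0, 94.0]), (0.2, [242.0, 237.0, 7.0, 13.0])]
cap_top [(0.96, [373.0, 197.0, 25.0, 28.0]), (0.57, [192.0, 233.0, 65.0, 34.0]), (0.56, [223.0, 294.0, 15.0, 73.0])]
collar [(0.78, [368.0, 199.0, 33.0, 36.0])]
wrench [(0.9, [220.0, 297.0, 17.0, 68.0])]
bottle [(0.96, [122.0, 276.0, 36.0, 43.0]), (0.69, [336.0, 202.0, 66.0, 93.0])]
side 55.73459598149279 [ 439. -805.  630.] [ 0.04  0.8  -0.6 ]
vial [(0.67, [314.0, 269.0, 12.0, 24.0])]
stub_a [(0.66, [312.0, 263.0, 13.0, 11.0]), (0.65, [318.0, 299.0, 10.0, 14.0])]
rack [(0.89, [105.0, 302.0, 76.0, 100.0]), (0.83, [274.0, 340.0, 57.0, 80.0]), (0.79, [222.0, 241.0, 50.0, 72.0]), (0.71, [304.0, 261.0, 35.0, 75.0])]
vessel []
cap_top [(0.69, [271.0, 120.0, 24.0, 28.0]), (0.56, [270.0, 123.0, 82.0, 60.0])]
collar [(0.77, [270.0, 122.0, 40.0, 27.0])]
wrench [(0.56, [371.0, 256.0, 74.0, 26.0]), (0.25, [274.0, 120.0, 76.0, 66.0])]
bottle [(0.56, [425.0, 294.0, 54.0, 74.0])]
```

View pics/scene1.png

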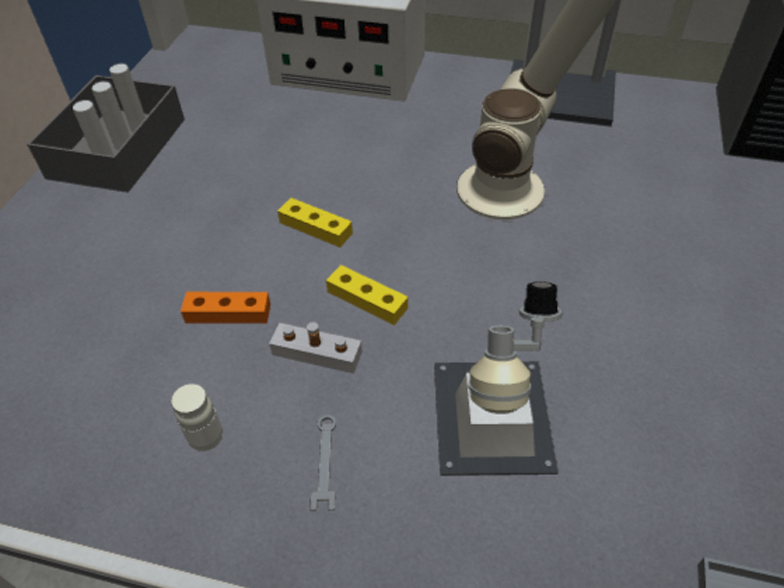

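View pics/side1.png

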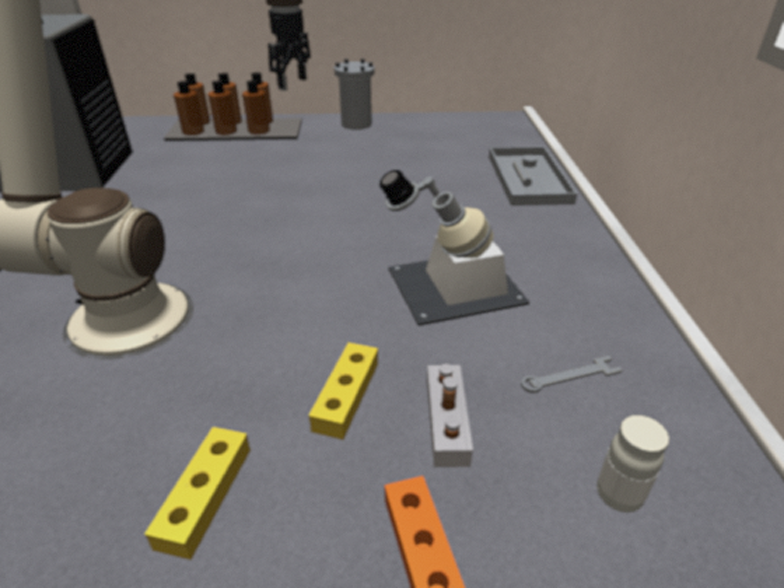

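The tall vial is in the middle hole of the aluminium rack (scene ~(224,234), side ~(321,273)). The vessel's mouth is at scene ~(357,234) and side ~(319,143). The cap hangs out on the hinge side at scene (386,212) and side (283,133).

```bash
cat > b.py <<'E'
from h import *
s=cam("scene");d=cam("side")
def T(n,a,b):
    rs=[ray(s,*np.array(a)/1.4),ray(d,*np.array(b)/1.4)];p=tri(rs);print(n,p.round(1),(proj(s,p)*1.4-a).round(1),(proj(d,p)*1.4-b).round(1));return p
T("mouth",(500,330),(446,200)); T("vialtop",(313.5,327),(449.5,381)); T("stubR",(341,343.5),(446,368));T("stubL",(288.5,332),(452.5,423))
T("captop",(541,286),(388,184)); T("bottle top",(190,396),(644,435))
print("plate",[onz(s,u/1.4,v/1.4,4)[:2].round() for u,v in[(434,364),(540,363),(555,471),(440,472)]])
print("plateside",[onz(d,u/1.4,v/1.4,4)[:2].round() for u,v in[(389,268),(471,253),(527,299),(420,320)]])
print("racktop",[onz(s,u/1.4,v/1.4,36)[:2].round() for u,v in[(280,325),(361,344),(355,360),(271,345)]])
st=read_state();print(st["position"],R.from_quat(st["ee_rot"]).as_matrix().round(2).tolist(),st["gripper_width"])
E
python3 b.py
```

```text
mouth [567.8  59.6 193.3] [[-0.9  1.4]] [[-1.1 -1. ]]
vialtop [ 541.1 -262.8   79.2] [[-0.3  0.3]] [[-0.4 -0.3]]
stubR [ 545.1 -211.6   53.2] [[ 0.3 -0.3]] [[0.4 0.3]]
stubL [ 540.9 -313.3   50.7] [[-0.  0.]] [[-0.1 -0.1]]
captop [469.7 111.6 201.1] [[-0.9  1.5]] [[-1.1 -1.1]]
bottle top [ 747.  -396.6  117.5] [[-1.7  1. ]] [[-2.4 -1.3]]
plate [array([517., -47.]), array([471., 141.]), array([680., 185.]), array([724.,   5.])]
plateside [array([473., 134.]), array([649., 183.]), array([728.,  17.]), array([522., -36.])]
racktop [array([ 518., -340.]), array([ 527., -181.]), array([ 563., -182.]), array([ 566., -340.])]
[262.67269352 567.10940107 231.33150467] [[0.91, -0.42, 0.0], [-0.42, -0.91, -0.0], [0.0, -0.0, -1.0]] 85.55470810533302
```

Call:
{"name": "servo_tool", "arguments": {
  "turn": [
    [0, 0, 0],
    [0, 0, 0],
    [0, 0, -0.1],
    [0, 0, -0.1],
    [0, 0, -0.1]
  ],
  "dp": [
    [0.01, -0.04, 0.045],
    [0.01, -0.05, 0.045],
    [0.02, -0.06, 0],
    [0.02, -0.06, 0],
    [0.02, -0.06, 0]
  ],
  "fingers": [0.085, 0.085, 0.085, 0.085, 0.085]
}}

```text
clock: 1.62
position: [341.3, 299.3, 320.2]
ee_rot: [0.933, -0.36, 0.0, 0.0]
contact_force: [1.8, -1.0, -0.2]
gripper_width: 85.2
```

Call:
{"name": "servo_tool", "arguments": {
  "turn": [
    [0, 0, -0.1],
    [0, 0, -0.1],
    [0, 0, -0.1],
    [0, 0, -0.1],
    [0, 0, -0.1]
  ],
  "dp": [
    [0.02, -0.06, 0],
    [0.02, -0.06, 0],
    [0.02, -0.06, 0],
    [0.02, -0.06, 0],
    [0.02, -0.06, 0]
  ],
  "fingers": [0.085, 0.085, 0.085, 0.085, 0.085]
}}

```text
clock: 2.25
position: [438.1, 2.0, 322.8]
ee_rot: [0.811, -0.585, 0.003, -0.003]
contact_force: [0.8, -0.2, -0.1]
gripper_width: 85.3
```

Call:
{"name": "servo_tool", "arguments": {
  "turn": [
    [0, 0, -0.1],
    [0, 0, -0.1],
    [0, 0, -0.1],
    [0, 0, -0.0],
    [0, 0, 0]
  ],
  "dp": [
    [0.02, -0.06, 0],
    [0.02, -0.06, 0],
    [0.02, -0.06, -0.05],
    [0.02, -0.05, -0.05],
    [0, 0, 0]
  ],
  "fingers": [0.085, 0.085, 0.085, 0.085, 0.085]
}}

```text
clock: 2.88
position: [510.0, -210.6, 241.0]
ee_rot: [0.708, -0.706, 0.005, -0.004]
contact_force: [-0.0, 0.0, 0.3]
gripper_width: 85.0
```

```bash
cat > c.py <<'E'
from h import *
d=cam("wrist"); print(d["W"][:3,3].round(),d["W"][:3,2].round(2))
for q in ["vial","stub_a","rack"]:
    for x in search_frame(q,"wrist")[:5]: print(q,round(x["score"],2),np.round(x["box"]).tolist())
print(proj(d,[[541,-263,81],[545,-212,58],[541,-313,58]]).round())
save(d,"w1.png")
E
python3 c.py
```

```text
[ 509. -277.  383.] [ 0.01  0.26 -0.97]
vial 0.36 [240.0, 169.0, 21.0, 26.0]
stub_a 0.66 [239.0, 64.0, 27.0, 26.0]
stub_a 0.64 [239.0, 170.0, 23.0, 24.0]
rack 0.93 [335.0, 101.0, 110.0, 160.0]
rack 0.79 [295.0, 0.0, 54.0, 16.0]
rack 0.77 [506.0, 0.0, 51.0, 106.0]
rack 0.76 [227.0, 47.0, 54.0, 159.0]
[[250. 136.]
 [249. 187.]
 [251.  80.]]
```

View pics/w1.png

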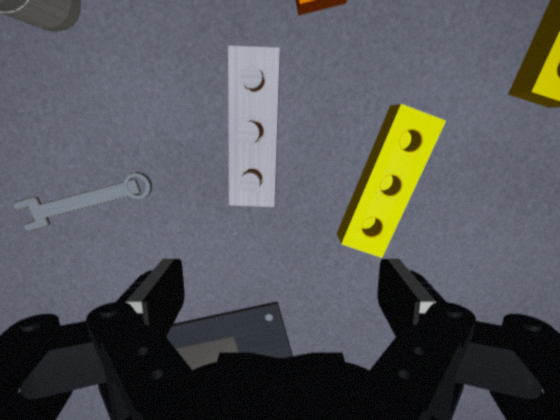

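Wrist view: the rack spans columns 228–279 and rows 46–207. The tall vial is in the middle hole at ~(253,130).

```bash
cat > c2.py <<'E'
from h import *
d=cam("wrist")
c=np.array([onz(d,u,v,36) for u,v in[(228,46),(279,46),(275,207),(228,206)]]);print(c.round(1),c.mean(0).round(1))
print(proj(d,[[541,-263,81],[541,-263,36],*c.mean(0)[None]]).round(1))
for u,v in [(253,130)]: print(onz(d,u,v,81).round(1))
save(d,"w2.png",(215,35,295,215),3.3)
E
python3 c2.py
```

```text
[[ 571.4 -345.6   36. ]
 [ 520.9 -345.9   36. ]
 [ 524.  -181.5   36. ]
 [ 576.7 -181.9   36. ]] [ 548.3 -263.7   36. ]
[[255.  133.5]
 [259.3 132. ]
 [252.4 131.2]]
[ 542.9 -266.1   81. ]
```

View pics/w2.png

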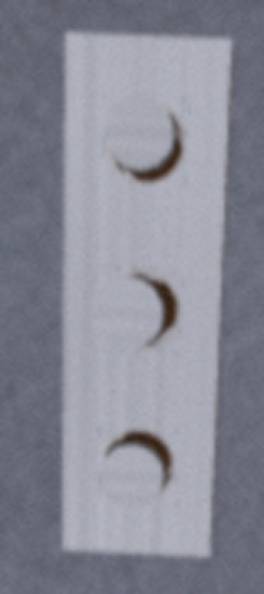

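```bash
python3 -c "
from h import *
s=read_state();print(s['position'],s['ee_rot'],s['joints'])"
```

```text
[ 512.08797373 -207.87698951  247.29118792] [ 0.71033957 -0.70374801  0.00988617 -0.00766171] [-9.18718102e-02  2.38083973e-01 -1.63280200e-01  8.11954256e-04
 -1.14442750e+00  1.00867885e-01]
```

```bash
cat >> h.py <<'E'
def pose(p,M,n=1):
    s=read_state(); dp=(np.array(p)-s["position"])/1000; rv=(R.from_matrix(M)*R.from_quat(s["ee_rot"]).inv()).as_rotvec()
    print("clock",round(s["clock"],2),"pos",s["position"].round(1) if hasattr(s["position"],'round') else s["position"],"j",np.round(s["joints"],2),"F",np.round(s["contact_force"],1),"w",round(s["gripper_width"],1))
    print("dp",dp.round(4).tolist(),"turn",rv.round(3).tolist()); return dp,rv
DOWN=np.array([[0,-1,0],[-1,0,0],[0,0,-1.]])
E
python3 -c "
from h import *
pose([545,-265,115],DOWN)"
```

```text
clock 3.12 pos [ 512.1 -207.9  247.3] j [-0.09  0.24 -0.16  0.   -1.14  0.1 ] F [ 0.1 -0.6 -0.1] w 85.2
dp [0.0329, -0.0571, -0.1323] turn [0.003, 0.025, -0.009]
```

Call:
{"name": "servo_tool", "arguments": {
  "turn": [
    [0, 0.012, -0.01],
    [0, 0.012, 0],
    [0, 0, 0],
    [0, 0, 0],
    [0, 0, 0]
  ],
  "dp": [
    [0.011, -0.022, -0.045],
    [0.011, -0.022, -0.045],
    [0.011, -0.013, -0.035],
    [0, 0, 0],
    [0, 0, 0]
  ],
  "fingers": [0.085, 0.085, 0.085, 0.085, 0.085]
}}

```text
clock: 3.75
position: [551.2, -261.4, 130.4]
ee_rot: [0.711, -0.703, 0.01, -0.005]
contact_force: [-0.3, -0.5, 0.9]
gripper_width: 84.9
```

```bash
cat > c3.py <<'E'
from h import *
pose([545,-265,80],DOWN)
d=cam("wrist")
for q in ["vial","stub_a"]:
    for x in search_frame(q,"wrist")[:5]:
        b=x["box"]; print(q,round(x["score"],2),np.round(b).tolist(),onz(d,b[0]+b[2]/2,b[1]+b[3]/2,81).round(1))
print(proj(d,[[545,-265,81],[545,-265,36]]).round())
save(d,"w3.png")
E
python3 c3.py
```

```text
clock 3.75 pos [ 551.2 -261.4  130.4] j [-0.18  0.44 -0.19  0.   -0.93  0.18] F [-0.3 -0.5  0.9] w 84.9
dp [-0.0062, -0.0036, -0.0504] turn [0.008, 0.021, -0.01]
vial 0.59 [281.0, 193.0, 33.0, 49.0] [ 543.2 -271.    81. ]
stub_a 0.8 [281.0, 254.0, 26.0, 43.0] [ 544.5 -232.2   81. ]
stub_a 0.69 [287.0, 122.0, 29.0, 34.0] [ 541.7 -318.    81. ]
[[294. 226.]
 [293. 208.]]
```

View pics/w3.png

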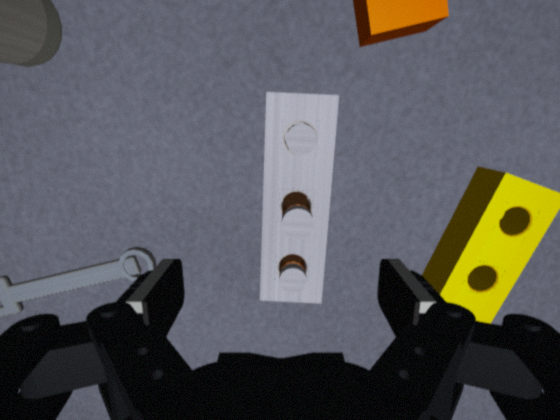

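Call:
{"name": "servo_tool", "arguments": {
  "turn": [
    [0.005, 0.02, -0.01],
    [0, 0.01, 0],
    [0, 0, 0],
    [0, 0, 0],
    [0, 0, 0]
  ],
  "dp": [
    [-0.005, -0.002, -0.025],
    [-0.003, 0, -0.025],
    [0, 0, -0.015],
    [0, 0, -0.01],
    [0, 0, 0]
  ],
  "fingers": [0.085, 0.085, 0.085, 0.085, 0.085]
}}

```text
clock: 4.53
position: [542.5, -262.9, 53.7]
ee_rot: [-0.707, 0.707, 0.002, -0.003]
contact_force: [-0.7, -0.2, -0.3]
gripper_width: 84.7
```

```bash
python3 -c "
from h import *
pose([543.5,-264,50],DOWN)"
```

```text
clock 4.53 pos [ 542.5 -262.9   53.7] j [-0.18  0.53 -0.26  0.   -0.79  0.18] F [-0.7 -0.2 -0.3] w 84.7
dp [0.001, -0.0011, -0.0037] turn [0.002, -0.007, 0.001]
```

Call:
{"name": "servo_tool", "arguments": {
  "turn": [
    [0, 0, 0],
    [0, 0, 0],
    [0, 0, 0],
    [0, 0, 0],
    [0, 0, 0]
  ],
  "dp": [
    [0.001, -0.001, -0.003],
    [0, 0, 0],
    [0, 0, 0],
    [0, 0, 0],
    [0, 0, 0]
  ],
  "fingers": [0.005, 0.005, 0.005, 0.005, 0.005]
}}

```text
clock: 5.15
position: [544.1, -264.3, 52.4]
ee_rot: [-0.707, 0.707, 0.001, -0.003]
contact_force: [0.7, 0.0, 0.8]
gripper_width: 18.2
```

Call:
{"name": "servo_tool", "arguments": {
  "turn": [
    [0, 0, 0],
    [0, 0, 0],
    [0, 0, 0],
    [0, 0, 0],
    [0, 0, 0]
  ],
  "dp": [
    [0, 0, 0],
    [0, 0, 0.02],
    [0, 0, 0.05],
    [0, 0, 0.05],
    [0, 0, 0.05]
  ],
  "fingers": [0.005, 0.005, 0.005, 0.005, 0.005]
}}

```text
clock: 5.78
position: [541.9, -263.4, 222.0]
ee_rot: [-0.707, 0.707, 0.005, -0.005]
contact_force: [1.8, -0.4, -1.3]
gripper_width: 17.9
```

```bash
cat >> h.py <<'E'
def vframe(psi,tilt=32):
    V=(R.from_euler('z',psi,degrees=True)*R.from_euler('y',-tilt,degrees=True)).as_matrix(); return V
def tool(V,a=0): # tool z=-vz; a = turn about vessel z from jaws along vx
    return V@R.from_euler('z',a).as_matrix()@np.array([[0,-1,0],[-1,0,0],[0,0,-1.]])
PSI=14
E
python3 -c "
from h import *
V=vframe(14);print(V.round(3))
pose(np.array([568,60,193])+160*V[:,2],tool(V))"
```

```text
[[ 0.823 -0.242 -0.514]
 [ 0.205  0.97  -0.128]
 [ 0.53   0.     0.848]]
clock 5.78 pos [ 541.9 -263.4  222. ] j [-0.18  0.36 -0.06  0.   -1.17  0.18] F [ 1.8 -0.4 -1.3] w 17.9
dp [-0.0561, 0.3029, 0.1067] turn [0.07, -0.569, 0.239]
```

Call:
{"name": "servo_tool", "arguments": {
  "turn": [
    [0, 0, 0],
    [0.014, -0.114, 0.048],
    [0.014, -0.114, 0.048],
    [0.014, -0.114, 0.048],
    [0.014, -0.114, 0.048]
  ],
  "dp": [
    [0, 0.03, 0.05],
    [-0.01, 0.05, 0.04],
    [-0.01, 0.05, 0.02],
    [-0.01, 0.05, 0],
    [-0.01, 0.05, 0]
  ],
  "fingers": [0.005, 0.005, 0.005, 0.005, 0.005]
}}

```text
clock: 6.4
position: [506.4, -31.7, 340.9]
ee_rot: [0.751, -0.617, 0.145, -0.186]
contact_force: [1.1, 0.3, -0.9]
gripper_width: 17.8
```

Call:
{"name": "servo_tool", "arguments": {
  "turn": [
    [0.014, -0.114, 0.048],
    [0, 0, 0],
    [0, 0, 0],
    [0, 0, 0],
    [0, 0, 0]
  ],
  "dp": [
    [-0.01, 0.03, 0],
    [0, 0.02, 0],
    [0, 0.01, 0],
    [0, 0, 0],
    [0, 0, 0]
  ],
  "fingers": [0.005, 0.005, 0.005, 0.005, 0.005]
}}

```text
clock: 7.02
position: [491.5, 32.1, 341.9]
ee_rot: [0.756, -0.584, 0.18, -0.234]
contact_force: [0.2, 0.6, -0.6]
gripper_width: 18.2
```

```bash
cat > v1.py <<'E'
from h import *
V=vframe(14); m=np.array([568,60,193])
pose(m+160*V[:,2],tool(V))
d=cam("wrist")
for q in ["vessel","mouth","pivot","cap_top","collar"]:
    for x in search_frame(q,"wrist")[:3]: print(q,round(x["score"],2),np.round(x["box"]).tolist())
th=1.85
piv=m+55*V[:,1]; cap=piv+V@np.array([-55*np.sin(th),-55*np.cos(th),54])
print("mouth,piv,cap",proj(d,[m,piv,cap]).round())
s=read_state();M=R.from_quat(s["ee_rot"]).as_matrix();p=np.array(s["position"]);print("foot px",proj(d,[p+46*M[:,2]]).round())
save(d,"w4.png",sc=1.4); np.savez("w4.npz",W=d["W"],vfov=d["vfov"],cx=d["cx"],cy=d["cy"],img=d["img"])
E
python3 v1.py
```

```text
clock 7.03 pos [491.5  32.1 341.9] j [ 0.46 -0.2  -0.58  0.2  -0.61 -0.34] F [ 0.2  0.6 -0.6] w 18.2
dp [-0.0058, 0.0074, -0.0132] turn [-0.012, 0.04, -0.012]
vessel 0.69 [264.0, 140.0, 128.0, 162.0]
mouth 0.66 [320.0, 237.0, 71.0, 63.0]
mouth 0.63 [264.0, 146.0, 126.0, 155.0]
pivot 0.73 [262.0, 144.0, 126.0, 155.0]
cap_top 0.55 [330.0, 251.0, 59.0, 46.0]
collar 0.7 [322.0, 240.0, 69.0, 59.0]
mouth,piv,cap [[299. 199.]
 [297. 251.]
 [358. 293.]]
foot px [[282. 233.]]
```

View pics/w4.png

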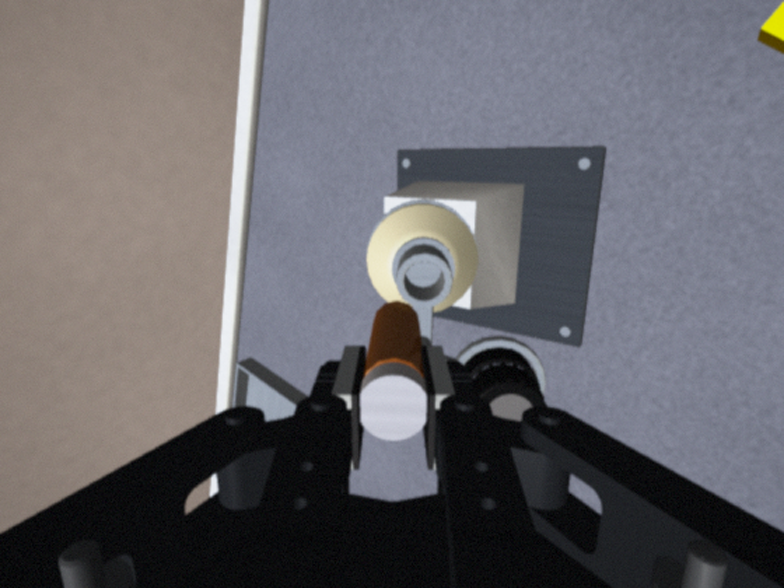

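Wrist view: the mouth's rim is centred at ~(303,200.5) in original pixels. The vial hangs straight in the fingers, and the cap and collar are at lower right (~(360,275)).

```bash
cat > v2.py <<'E'
from h import *
w=dict(np.load("w4.npz"));s=cam("scene");e=cam("side")
rs=[ray(w,303,200.5),ray(s,500/1.4,330/1.4),ray(e,446/1.4,200/1.4)]
print(K(w)[0],tri(rs).round(1),tri(rs[:2]).round(1),tri([rs[0],rs[2]]).round(1))
m=tri(rs); print([proj(x,m).round(1).tolist() for x in (w,s,e)], "dist",np.linalg.norm(m-w["W"][:3,3]))
P=np.array([onz(w,u/1.4,v/1.4,4) for u,v in[(397,150),(605,147),(582,346)]]);print(P.round(),[np.degrees(np.arctan2(*(b-a)[1::-1])).round(1) for a,b in zip(P,P[1:])])
g=cv2.resize(s["img"][190:300,325:415],None,fx=4,fy=4,interpolation=cv2.INTER_CUBIC);h=cv2.resize(e["img"][110:200,260:380],None,fx=3.6,fy=3.6,interpolation=cv2.INTER_CUBIC)
o=np.zeros((440,360+432,3),np.uint8);o[:,:360]=g;o[:324,360:]=h;cv2.imwrite("pics/m5.png",o[:,:,::-1])
E
python3 v2.py
```

```text
327.06317401577604 [566.1  60.3 191.8] [563.6  60.5 191.7] [568.   62.4 188.7]
[[[300.8, 199.6]], [[356.8, 236.6]], [[317.1, 142.6]]] dist 319.83232005983473
[[732.   6.   4.]
 [518. -48.   4.]
 [470. 133.   4.]] [np.float64(-165.8), np.float64(104.7)]
```

View pics/m5.png

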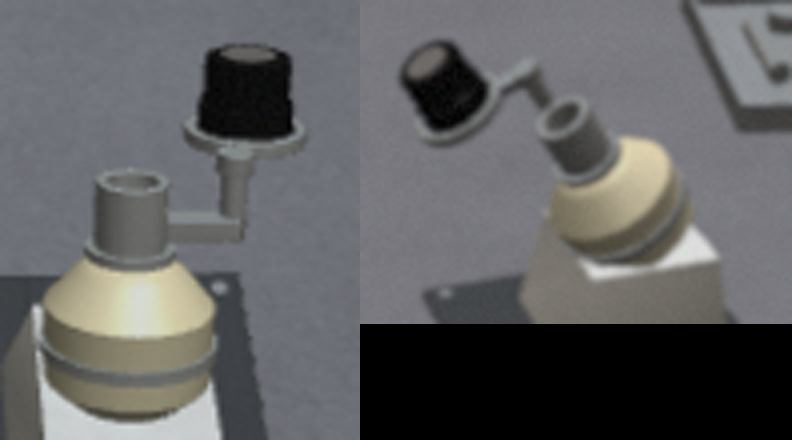

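Close-ups: the mouth's rim is at scene (357.7,235.7) and side (316.7,142.8). The cap's end face is at scene (387,203.7) and side (278.6,128.3).

```bash
cat > v3.py <<'E'
from h import *
w=dict(np.load("w4.npz"));s=cam("scene");e=cam("side")
rs=[ray(w,303,200.5),ray(s,357.6,235.6),ray(e,316.5,142.6)]
m=tri(rs); print(m.round(1),[proj(x,m).round(1).tolist() for x in (w,s,e)])
c=tri([ray(s,386.9,203.6),ray(e,278.4,128.1)]);print("cap",c.round(1),proj(s,c),proj(e,c))
V=vframe(14.4); q=V.T@(c-m); print("cap in mouth",q.round(1),"r",np.hypot(q[0],q[1]-55),"th",np.arctan2(-q[0],-(q[1]-55)))
pose(m+65*V[:,2],tool(V))
E
python3 v3.py
```

```text
[564.   60.9 191.8] [[[302.5, 200.9]], [[357.2, 235.9]], [[316.2, 142.5]]]
cap [473.5 112.4 208.9] [[386.4932536  204.31643057]] [[277.8896415 127.5553914]]
cap in mouth [-54.4  72.4  54.2] r 57.111638567017444 th 1.8798733068149454
clock 7.53 pos [491.6  32.1 341.7] j [ 0.46 -0.2  -0.58  0.2  -0.61 -0.34] F [ 0.3  0.6 -0.7] w 18.2
dp [0.0391, 0.0202, -0.0947] turn [-0.011, 0.04, -0.005]
```

Call:
{"name": "servo_tool", "arguments": {
  "turn": [
    [-0.005, 0.02, 0],
    [-0.005, 0.02, -0.005],
    [0, 0, 0],
    [0, 0, 0],
    [0, 0, 0]
  ],
  "dp": [
    [0.013, 0.01, -0.03],
    [0.013, 0.01, -0.03],
    [0.013, 0, -0.03],
    [0, 0, 0],
    [0, 0, 0]
  ],
  "fingers": [0.005, 0.005, 0.005, 0.005, 0.005]
}}

```text
clock: 8.15
position: [532.7, 53.0, 252.4]
ee_rot: [0.759, -0.589, 0.17, -0.22]
contact_force: [0.4, 0.1, -0.2]
gripper_width: 18.5
```

```bash
cat > v4.py <<'E'
from h import *
V=vframe(14.4); m=np.array([564,60.9,191.8])
pose(m+65*V[:,2],tool(V))
w=cam("wrist");s=read_state();M=R.from_quat(s["ee_rot"]).as_matrix();p=np.array(s["position"])
f=p+46.4*M[:,2];print("foot in mouth",(V.T@(f-m)).round(1),"mouth px",proj(w,m).round(1),"foot px",proj(w,f).round(1))
save(w,"w6.png",(200,130,400,330),3)
E
python3 v4.py
```

```text
clock 8.15 pos [532.7  53.  252.4] j [ 0.45 -0.03 -0.68  0.29 -0.38 -0.44] F [ 0.4  0.1 -0.2] w 18.5
dp [-0.002, -0.0007, -0.0055] turn [-0.003, 0.004, -0.0]
foot in mouth [ 4.7  0.2 22.2] mouth px [[288.9 222.1]] foot px [[281.9 233.5]]
```

View pics/w6.png

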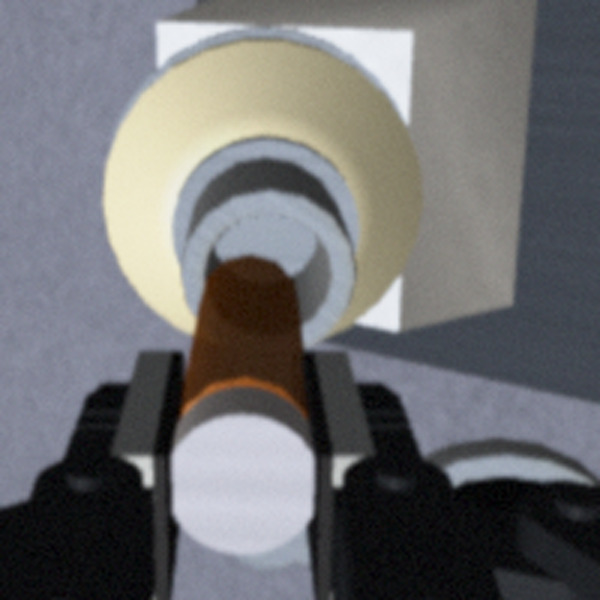

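Call:
{"name": "servo_tool", "arguments": {
  "turn": [
    [-0.003, 0.004, 0],
    [0, 0, 0],
    [0, 0, 0],
    [0, 0, 0],
    [0, 0, 0]
  ],
  "dp": [
    [-0.0033, -0.0008, -0.0021],
    [0, 0, 0],
    [0.0077, 0.002, -0.0127],
    [0.0051, 0.0013, -0.0085],
    [0, 0, 0]
  ],
  "fingers": [0.005, 0.005, 0.005, 0.005, 0.005]
}}

```text
clock: 8.82
position: [542.6, 56.1, 233.5]
ee_rot: [0.759, -0.588, 0.171, -0.222]
contact_force: [0.3, -1.0, -0.4]
gripper_width: 18.1
```

```bash
sed -i 's/^save.*//' v4.py; python3 v4.py
```

```text
clock 8.82 pos [542.6  56.1 233.5] j [ 0.44  0.01 -0.72  0.34 -0.3  -0.49] F [ 0.3 -1.  -0.4] w 18.1
dp [-0.012, -0.0037, 0.0134] turn [-0.004, 0.008, -0.001]
foot in mouth [4.3 0.8 0.9] mouth px [[287.9 232.1]] foot px [[280.9 233.8]]
```

Call:
{"name": "servo_tool", "arguments": {
  "turn": [
    [0, 0, 0],
    [0, 0, 0],
    [0, 0, 0],
    [0, 0, 0],
    [0, 0, 0]
  ],
  "dp": [
    [-0.0035, -0.0012, -0.0025],
    [0, 0, 0],
    [0.0051, 0.0013, -0.0085],
    [0.0051, 0.0013, -0.0085],
    [0, 0, 0]
  ],
  "fingers": [0.005, 0.005, 0.005, 0.005, 0.005]
}}

```text
clock: 9.5
position: [549.9, 57.9, 214.5]
ee_rot: [0.758, -0.588, 0.171, -0.223]
contact_force: [0.6, 0.5, -0.6]
gripper_width: 18.3
```

```bash
echo 'save(w,"w7.png",(200,130,400,330),3)'>>v4.py; python3 v4.py
```

```text
clock 9.5 pos [549.9  57.9 214.5] j [ 0.42  0.05 -0.76  0.43 -0.22 -0.56] F [ 0.6  0.5 -0.6] w 18.3
dp [-0.0193, -0.0056, 0.0324] turn [-0.005, 0.011, -0.001]
foot in mouth [  0.8   0.8 -19.2] mouth px [[281.8 244.2]] foot px [[280.8 233.8]]
```

View pics/w7.png

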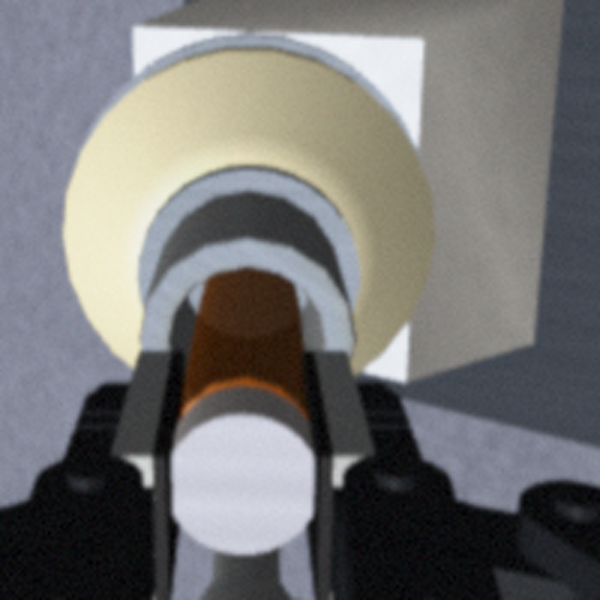

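The vial's foot is inside the bore, about 19 mm deep and centred, with low forces. Joint 5 is getting near its limit, so I'll go deeper with a slightly steeper tool.

Call:
{"name": "servo_tool", "arguments": {
  "turn": [
    [-0.008, 0.03, 0],
    [-0.008, 0.03, 0],
    [0, 0, 0],
    [0, 0, 0],
    [0, 0, 0]
  ],
  "dp": [
    [0.0025, 0.001, -0.0025],
    [0.004, 0.001, -0.004],
    [0.004, 0.001, -0.0068],
    [0.003, 0.0007, -0.005],
    [0, 0, 0]
  ],
  "fingers": [0.005, 0.005, 0.005, 0.005, 0.005]
}}

```text
clock: 10.18
position: [563.4, 61.6, 195.8]
ee_rot: [0.765, -0.593, 0.153, -0.199]
contact_force: [0.0, 0.5, -0.6]
gripper_width: 18.1
```

```bash
sed -i 's/^save.*//' v4.py; python3 v4.py
```

```text
clock 10.18 pos [563.4  61.6 195.8] j [ 0.43  0.12 -0.67  0.29 -0.3  -0.43] F [ 0.   0.5 -0.6] w 18.1
dp [-0.0328, -0.0093, 0.0512] turn [0.011, -0.05, -0.001]
foot in mouth [ -0.5   1.  -42.6] mouth px [[285.2 261.4]] foot px [[281.5 233.6]]
```

Call:
{"name": "servo_tool", "arguments": {
  "turn": [
    [0, 0, 0],
    [0, 0, 0],
    [0, 0, 0],
    [0, 0, 0],
    [0, 0, 0]
  ],
  "dp": [
    [0, 0, 0],
    [0, 0, 0],
    [0, 0, 0],
    [0, 0, 0],
    [0, 0, 0]
  ],
  "fingers": [0.035, 0.035, 0.035, 0.035, 0.035]
}}

```text
clock: 10.85
position: [563.3, 61.5, 196.9]
ee_rot: [0.765, -0.593, 0.153, -0.2]
contact_force: [-0.2, 0.2, -0.0]
gripper_width: 35.0
```

Call:
{"name": "servo_tool", "arguments": {
  "turn": [
    [0, 0, 0],
    [0, 0, 0],
    [0, 0, 0],
    [0, 0, 0],
    [0, 0, 0]
  ],
  "dp": [
    [-0.01, -0.003, 0.018],
    [-0.02, -0.005, 0.034],
    [-0.02, -0.005, 0.034],
    [-0.02, -0.005, 0.034],
    [0, 0, 0]
  ],
  "fingers": [0.035, 0.035, 0.035, 0.035, 0.035]
}}

```text
clock: 11.48
position: [490.8, 42.9, 319.9]
ee_rot: [0.765, -0.593, 0.153, -0.2]
contact_force: [0.7, -0.5, -2.2]
gripper_width: 35.0
```

```bash
cat > v5.py <<'E'
from h import *
V=vframe(14.4); m=np.array([564,60.9,191.8])
pose(m+150*V[:,2],tool(V))
w=cam("wrist"); th=1.87
piv=m+55*V[:,1]; cap=piv+V@np.array([-55*np.sin(th),-55*np.cos(th),54])
print("mouth, vialtop, piv, cap px",proj(w,[m,m-7*V[:,2],piv,cap]).round().tolist())
for q in ["cap_top","vial"]:
    for x in search_frame(q,"wrist")[:3]: print(q,round(x["score"],2),np.round(x["box"]).tolist())
save(w,"w8.png",sc=1.4); np.savez("w8.npz",W=w["W"],vfov=w["vfov"],cx=w["cx"],cy=w["cy"],img=w["img"])
E
python3 v5.py
```

```text
clock 11.47 pos [490.8  42.9 319.9] j [ 0.48 -0.15 -0.55  0.17 -0.68 -0.34] F [ 0.7 -0.5 -2.2] w 35.0
dp [-0.0038, -0.0017, -0.0009] turn [0.01, -0.049, -0.001]
mouth, vialtop, piv, cap px [[277.0, 195.0], [277.0, 193.0], [278.0, 251.0], [345.0, 294.0]]
cap_top 0.6 [304.0, 244.0, 69.0, 60.0]
vial 0.89 [270.0, 181.0, 20.0, 23.0]
```

View pics/w8.png

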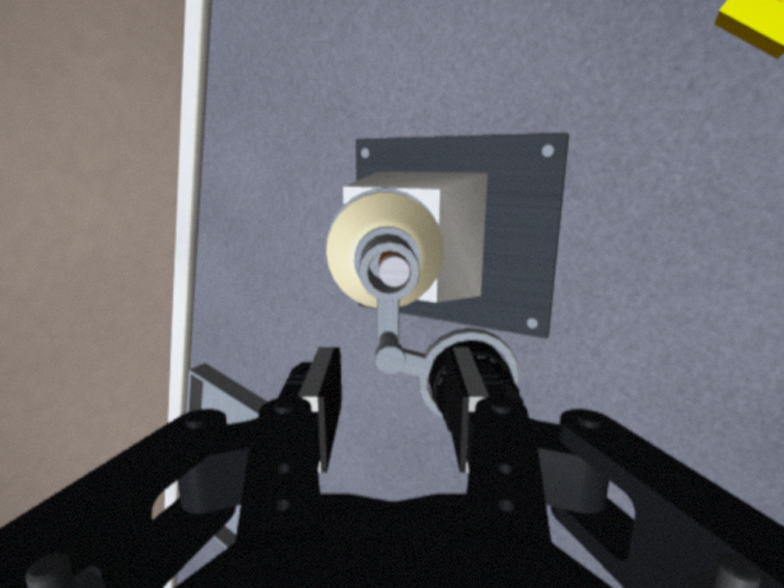

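The vial is down inside, its crimp visible in the bore at (281,192). The hinge post shows at (278,251), as predicted, and the collar ring is centred at ~(336,270).

```bash
cat > v6.py <<'E'
from h import *
w=dict(np.load("w8.npz"));V=vframe(14.4); m=np.array([564,60.9,191.8]);piv=m+55*V[:,1]
a=np.linspace(0,2*np.pi,60)
for th in np.arange(1.6,2.2,.1):
    c=piv+V@np.array([-55*np.sin(th),-55*np.cos(th),13]); ring=c+34*(np.outer(np.cos(a),V[:,0])+np.outer(np.sin(a),V[:,1])); q=proj(w,ring)*1.4
    print(round(th,2),"ring L,R,T",q[:,0].min().round(),q[:,0].max().round(),q[:,1].min().round())
th=1.87
cap=piv+V@np.array([-55*np.sin(th),-55*np.cos(th),54]);print("cap",cap.round(1))
pose(cap+60*V[:,2],tool(V,0.7))
E
python3 v6.py
```

```text
1.6 ring L,R,T 421.0 523.0 311.0
1.7 ring L,R,T 420.0 522.0 319.0
1.8 ring L,R,T 419.0 520.0 327.0
1.9 ring L,R,T 417.0 517.0 334.0
2.0 ring L,R,T 413.0 514.0 342.0
2.1 ring L,R,T 410.0 510.0 349.0
2.2 ring L,R,T 405.0 505.0 355.0
cap [475.4 111.7 209.7]
clock 11.62 pos [490.1  42.5 315.1] j [ 0.48 -0.15 -0.56  0.17 -0.68 -0.34] F [-0.4 -0.3 -0.7] w 35.0
dp [-0.0455, 0.0613, -0.0545] turn [-0.33, -0.143, 0.604]
```

Call:
{"name": "servo_tool", "arguments": {
  "turn": [
    [-0.083, -0.036, 0.151],
    [-0.083, -0.036, 0.151],
    [-0.083, -0.036, 0.151],
    [-0.083, -0.036, 0.151],
    [0, 0, 0]
  ],
  "dp": [
    [-0.012, 0.016, 0],
    [-0.012, 0.016, -0.01],
    [-0.012, 0.016, -0.02],
    [-0.01, 0.013, -0.024],
    [0, 0, 0]
  ],
  "fingers": [0.085, 0.085, 0.085, 0.085, 0.085]
}}

```text
clock: 12.25
position: [442.1, 104.3, 251.1]
ee_rot: [0.92, -0.283, 0.232, -0.138]
contact_force: [0.7, -1.5, -0.5]
gripper_width: 85.1
```

```bash
cat > v7.py <<'E'
from h import *
V=vframe(14.4); m=np.array([564,60.9,191.8]);piv=m+55*V[:,1];th=1.85
cap=piv+V@np.array([-55*np.sin(th),-55*np.cos(th),54]);print("cap",cap.round(1))
pose(cap-20*V[:,2],tool(V,0.7))
w=cam("wrist");print("cap px",proj(w,cap).round(),"mouth",proj(w,m).round())
print([(round(x["score"],2),np.round(x["box"]).tolist()) for x in search_frame("cap_top","wrist")[:3]])
save(w,"w9.png")
E
python3 v7.py
```

```text
cap [475.4 110.6 209.6]
clock 12.25 pos [442.1 104.3 251.1] j [ 0.69 -0.19 -0.91  0.59 -0.42 -0.21] F [ 0.7 -1.5 -0.5] w 85.1
dp [0.0436, 0.0089, -0.0585] turn [0.022, -0.006, -0.017]
cap px [[274. 221.]] mouth [[284.  81.]]
[(0.65, [233.0, 170.0, 80.0, 85.0])]
```

View pics/w9.png

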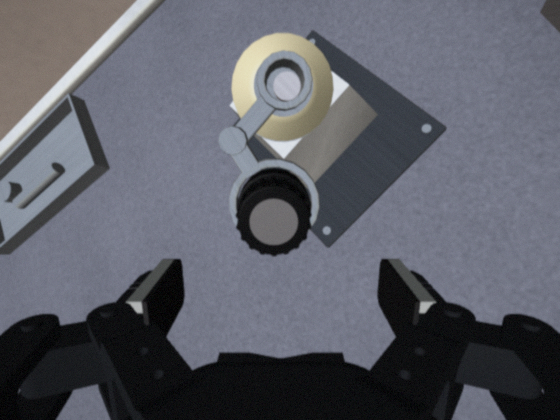

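Call:
{"name": "servo_tool", "arguments": {
  "turn": [
    [0.012, -0.003, -0.01],
    [0.012, -0.003, -0.01],
    [0, 0, 0],
    [0, 0, 0],
    [0, 0, 0]
  ],
  "dp": [
    [0.011, 0.002, -0.014],
    [0.011, 0.002, -0.014],
    [0.008, 0.002, -0.011],
    [0, 0, 0],
    [0, 0, 0]
  ],
  "fingers": [0.085, 0.085, 0.085, 0.085, 0.085]
}}

```text
clock: 12.98
position: [483.6, 113.5, 223.1]
ee_rot: [0.91, -0.301, 0.239, -0.156]
contact_force: [-0.1, -0.5, -0.1]
gripper_width: 84.7
```

```bash
sed -i 's/^save.*//' v7.py; python3 v7.py
```

```text
cap [475.4 110.6 209.6]
clock 12.97 pos [483.6 113.5 223.1] j [ 0.51 -0.07 -0.98  0.92 -0.17 -0.45] F [-0.1 -0.5 -0.1] w 84.7
dp [0.0021, -0.0003, -0.0305] turn [-0.019, 0.016, 0.016]
cap px [[305. 277.]] mouth [[308.  99.]]
[]
```

Cap face measured at (274,220) against a predicted (274,221). At 32° tilt, joint 5 runs into its limit out here. So I'll cage the cap loosely with a steeper tool for the swing and go back to 32° at the mouth, where it is reachable.

```bash
cat > g.py <<'E'
from h import *
V=vframe(14.4); m=np.array([564,60.9,191.8])
def tgt(th,tilt,back=0,h=34,a=None,r=55):
    a=np.pi-th if a is None else a
    c=m+V@np.array([-r*np.sin(th),55-r*np.cos(th),h]); M=tool(vframe(14.4,tilt),a); return c-back*M[:,2],M
E
python3 -c "
from g import *
pose(*tgt(1.85,18,60)); print(tgt(1.85,18)[0])"
```

```text
clock 13.07 pos [483.1 113.9 223.1] j [ 0.51 -0.08 -0.98  0.92 -0.17 -0.45] F [-0.5  0.5  0.6] w 84.8
dp [-0.0154, -0.0053, 0.0266] turn [-0.324, 0.18, 0.552]
[485.67353873 113.22226493 192.61673161]
```

Call:
{"name": "servo_tool", "arguments": {
  "turn": [
    [0, 0, 0],
    [-0.081, 0.045, 0.138],
    [-0.081, 0.045, 0.138],
    [-0.081, 0.045, 0.138],
    [-0.081, 0.045, 0.138]
  ],
  "dp": [
    [-0.012, -0.003, 0.025],
    [-0.003, -0.002, 0.005],
    [0, 0, 0],
    [0, 0, 0],
    [0, 0, 0]
  ],
  "fingers": [0.085, 0.085, 0.085, 0.085, 0.085]
}}

```text
clock: 13.7
position: [468.2, 109.4, 256.9]
ee_rot: [0.985, -0.034, 0.162, -0.052]
contact_force: [-0.0, 1.1, -0.3]
gripper_width: 85.0
```

```bash
python3 -c "
from g import *
pose(*tgt(1.85,18,30)); pose(*tgt(1.85,18))"
```

```text
clock 13.7 pos [468.2 109.4 256.9] j [ 0.64 -0.06 -0.58  0.18 -0.73  0.74] F [-0.   1.1 -0.3] w 85.0
dp [0.0085, 0.0015, -0.0358] turn [-0.028, 0.022, 0.038]
clock 13.7 pos [468.2 109.4 256.9] j [ 0.64 -0.06 -0.58  0.18 -0.73  0.74] F [-0.   1.1 -0.3] w 85.0
dp [0.0175, 0.0038, -0.0643] turn [-0.028, 0.022, 0.038]
```

Call:
{"name": "servo_tool", "arguments": {
  "turn": [
    [-0.028, 0.022, 0.038],
    [0, 0, 0],
    [0, 0, 0],
    [0, 0, 0],
    [0, 0, 0]
  ],
  "dp": [
    [0.008, 0.0015, -0.03],
    [0.006, 0.0015, -0.02],
    [0.0035, 0.001, -0.0143],
    [0, 0, 0],
    [0, 0, 0]
  ],
  "fingers": [0.085, 0.085, 0.085, 0.065, 0.056]
}}

```text
clock: 14.32
position: [487.0, 118.4, 195.9]
ee_rot: [0.987, -0.011, 0.153, -0.046]
contact_force: [0.9, -2.0, 1.8]
gripper_width: 56.0
```

```bash
python3 -c "
from g import *
pose(*tgt(1.85,18)); 
P,M=tgt(1.85,18)
for th,ti in [(1.45,19),(1.05,21),(.7,24),(.35,28),(0,31.5)]:
    p,N=tgt(th,ti); rv=R.from_matrix(N@M.T).as_rotvec(); print(th,((p-P)/1000).round(4).tolist(),rv.round(3).tolist()); P,M=p,N"
```

```text
clock 14.32 pos [487.  118.4 195.9] j [ 0.62  0.06 -0.64  0.2  -0.58  0.78] F [ 0.9 -2.   1.8] w 56.0
dp [-0.0014, -0.0052, -0.0033] turn [-0.008, 0.005, -0.007]
1.45 [0.004, -0.0215, -0.0009] [-0.119, -0.048, 0.379]
1.05 [0.0108, -0.0186, 0.0037] [-0.124, -0.067, 0.376]
0.7 [0.0137, -0.0116, 0.0065] [-0.117, -0.084, 0.323]
0.35 [0.016, -0.0058, 0.0088] [-0.131, -0.105, 0.315]
0 [0.0163, 0.0007, 0.01] [-0.153, -0.102, 0.304]
```

Call:
{"name": "servo_tool", "arguments": {
  "turn": [
    [-0.042, -0.015, 0.124],
    [-0.042, -0.015, 0.124],
    [-0.042, -0.015, 0.124],
    [-0.041, -0.022, 0.125],
    [-0.041, -0.022, 0.125]
  ],
  "dp": [
    [0.001, -0.01, -0.003],
    [0.001, -0.008, 0],
    [0.001, -0.008, 0],
    [0.0036, -0.0062, 0.0012],
    [0.0036, -0.0062, 0.0012]
  ],
  "fingers": [0.056, 0.056, 0.056, 0.056, 0.056]
}}

```text
clock: 14.95
position: [497.0, 82.4, 199.6]
ee_rot: [0.931, 0.319, 0.179, 0.009]
contact_force: [-1.5, 1.6, -2.7]
gripper_width: 56.2
```

```bash
python3 -c "
from g import *
pose(*tgt(1.05,21)); pose(*tgt(.7,24)); w=cam('wrist')
for th in (1.85,1.5,1.2,1.,.8): print(th, proj(w,tgt(th,32,h=54)[0]).round())
print([(round(x['score'],2),np.round(x['box']).tolist()) for x in search_frame('cap_top','wrist')[:2]])
s=cam('scene');print([(round(x['score'],2),np.round(x['box']).tolist()) for x in search_frame('cap_top','scene')[:2]])"
```

```text
clock 14.95 pos [497.   82.4 199.6] j [ 0.54  0.04 -0.65  0.18 -0.54  1.56] F [-1.5  1.6 -2.7] w 56.2
dp [0.0035, -0.0093, -0.0042] turn [-0.046, -0.019, 0.102]
clock 14.95 pos [497.   82.4 199.6] j [ 0.54  0.04 -0.65  0.18 -0.54  1.56] F [-1.5  1.6 -2.7] w 56.2
dp [0.0172, -0.021, 0.0023] turn [-0.164, -0.104, 0.424]
1.85 [[200. 272.]]
1.5 [[240. 291.]]
1.2 [[277. 299.]]
1.0 [[302. 299.]]
0.8 [[327. 295.]]
[(0.84, [214.0, 204.0, 113.0, 132.0]), (0.58, [473.0, 359.0, 12.0, 14.0])]
[(0.64, [359.0, 200.0, 28.0, 24.0])]
```

Call:
{"name": "servo_tool", "arguments": {
  "turn": [
    [-0.055, -0.035, 0.141],
    [-0.055, -0.035, 0.141],
    [-0.055, -0.035, 0.141],
    [-0.044, -0.035, 0.105],
    [-0.044, -0.035, 0.105]
  ],
  "dp": [
    [0.005, -0.009, -0.001],
    [0.006, -0.006, 0.001],
    [0.006, -0.006, 0.002],
    [0.0055, -0.002, 0.003],
    [0.0055, -0.002, 0.003]
  ],
  "fingers": [0.056, 0.056, 0.056, 0.056, 0.056]
}}

```text
clock: 15.78
position: [526.2, 59.5, 210.8]
ee_rot: [0.755, 0.612, 0.213, 0.097]
contact_force: [-1.1, 1.4, 0.9]
gripper_width: 56.0
```

```bash
cat > k.py <<'E'
from g import *
import sys
pose(*tgt(float(sys.argv[1]),float(sys.argv[2]))); w=cam('wrist')
for th in (1.2,1.,.8,.6,.4,.2,0): print(th, proj(w,tgt(th,32,h=54)[0]).round())
print([(round(x['score'],2),np.round(x['box']).tolist()) for x in search_frame('cap_top','wrist')[:2]])
E
python3 k.py 0 31.5
```

```text
clock 15.78 pos [526.2  59.5 210.8] j [ 0.47  0.04 -0.69  0.25 -0.4   2.25] F [-1.1  1.4  0.9] w 56.0
dp [0.0203, -0.0031, 0.0098] turn [-0.2, -0.13, 0.401]
1.2 [[182. 260.]]
1.0 [[204. 275.]]
0.8 [[228. 285.]]
0.6 [[253. 292.]]
0.4 [[279. 294.]]
0.2 [[305. 291.]]
0 [[330. 284.]]
[(0.63, [214.0, 210.0, 113.0, 127.0])]
```

Call:
{"name": "servo_tool", "arguments": {
  "turn": [
    [-0.05, -0.033, 0.1],
    [-0.05, -0.033, 0.1],
    [-0.05, -0.033, 0.1],
    [-0.05, -0.033, 0.1],
    [0, 0, 0]
  ],
  "dp": [
    [0.0055, -0.002, 0.003],
    [0.0055, -0.001, 0.003],
    [0.0055, 0, 0.003],
    [0.005, 0.001, 0.003],
    [0.002, 0.0005, 0.0013]
  ],
  "fingers": [0.056, 0.056, 0.056, 0.056, 0.056]
}}

```text
clock: 16.5
position: [547.4, 57.7, 223.1]
ee_rot: [0.594, 0.758, 0.213, 0.165]
contact_force: [-2.0, -2.5, -1.5]
gripper_width: 56.2
```

```bash
python3 k.py 0 32
```

```text
clock 16.5 pos [547.4  57.7 223.1] j [ 0.44  0.04 -0.71  0.34 -0.3   2.65] F [-2.  -2.5 -1.5] w 56.2
dp [-0.0009, -0.0013, -0.0025] turn [0.0, -0.012, 0.008]
1.2 [[141. 206.]]
1.0 [[156. 230.]]
0.8 [[175. 250.]]
0.6 [[197. 266.]]
0.4 [[221. 278.]]
0.2 [[247. 285.]]
0 [[273. 287.]]
[(0.79, [212.0, 204.0, 113.0, 132.0]), (0.35, [210.0, 125.0, 127.0, 211.0])]
```

Call:
{"name": "servo_tool", "arguments": {
  "turn": [
    [0, -0.012, 0.008],
    [0, 0, 0],
    [0, 0, 0],
    [0, 0, 0],
    [0, 0, 0]
  ],
  "dp": [
    [0.003, 0.0005, 0.0005],
    [0.0025, 0.0006, 0.0016],
    [0, 0, 0],
    [0, 0, 0],
    [0, 0, 0]
  ],
  "fingers": [0.056, 0.056, 0.056, 0.02, 0.02]
}}

```text
clock: 17.23
position: [546.6, 55.4, 220.1]
ee_rot: [0.595, 0.758, 0.211, 0.165]
contact_force: [-4.4, 0.3, 2.3]
gripper_width: 44.2
```

```bash
python3 k.py 0 32 | grep -v ^0; python3 -c "
from g import *
V=vframe(14.4);s=read_state();print('tcp in mouth',(V.T@(s['position']-m)).round(1))
print('screw turn/row for -0.17:',(-0.17*V[:,2]).round(3),'dp/row',(-.17*.0025*V[:,2]).round(5))"
```

```text
clock 17.23 pos [546.6  55.4 220.1] j [ 0.43  0.04 -0.71  0.34 -0.3   2.64] F [-4.4  0.3  2.3] w 44.2
dp [-0.0, 0.001, 0.0005] turn [0.003, -0.015, 0.011]
1.2 [[145. 203.]]
1.0 [[161. 227.]]
[(0.88, [222.0, 202.0, 112.0, 130.0])]
tcp in mouth [-0.3 -1.  33.7]
screw turn/row for -0.17: [ 0.087  0.022 -0.144] dp/row [ 2.2e-04  6.0e-05 -3.6e-04]
```

Call:
{"name": "servo_tool", "arguments": {
  "turn": [
    [0.087, 0.022, -0.144],
    [0.087, 0.022, -0.144],
    [0.087, 0.022, -0.144],
    [0.087, 0.022, -0.144],
    [0.087, 0.022, -0.144]
  ],
  "dp": [
    [0.0002, 0.0001, -0.0004],
    [0.0002, 0.0001, -0.0004],
    [0.0002, 0.0001, -0.0004],
    [0.0002, 0.0001, -0.0004],
    [0.0002, 0.0001, -0.0004]
  ],
  "fingers": [0.02, 0.02, 0.02, 0.02, 0.02]
}}

```text
clock: 17.95
position: [547.3, 55.8, 218.2]
ee_rot: [0.859, 0.435, 0.264, 0.055]
contact_force: [-4.4, -0.6, 1.0]
gripper_width: 43.8
```

```bash
cat > n.py <<'E'
from g import *
import sys
a=float(sys.argv[1]);s=read_state();M=R.from_quat(s['ee_rot']).as_matrix()
L=V.T@M@np.linalg.inv(tool(np.eye(3)))   # Rz(a)*small tilt
print('tcp in mouth',(V.T@(s['position']-m)).round(1),'a',np.arctan2(L[1,0],L[0,0]).round(3),'axis err',(V.T@-M[:,2]).round(3),'j',np.round(s['joints'],2),'F(v)',(V.T@s['contact_force']).round(1),'T(v)',(V.T@s['wrist_torque']).round(2),'w',s['gripper_width'].__round__(1))
E
python3 n.py 0
```

```text
tcp in mouth [-0.8 -0.8 31.6] a 2.254 axis err [ 0.012 -0.007  1.   ] j [ 0.43  0.05 -0.7   0.3  -0.29  1.81] F(v) [-3.2  0.6  3.2] T(v) [-0.03  1.91  0.1 ] w 43.8
```

Call:
{"name": "servo_tool", "arguments": {
  "turn": [
    [0.087, 0.022, -0.144],
    [0.087, 0.022, -0.144],
    [0.087, 0.022, -0.144],
    [0.087, 0.022, -0.144],
    [0.087, 0.022, -0.144]
  ],
  "dp": [
    [0.0005, 0.0002, -0.0002],
    [0.0003, 0.0001, -0.0003],
    [0.0003, 0.0001, -0.0003],
    [0.0003, 0.0001, -0.0003],
    [0.0003, 0.0001, -0.0003]
  ],
  "fingers": [0.02, 0.02, 0.02, 0.02, 0.02]
}}

```text
clock: 18.58
position: [548.2, 56.4, 216.2]
ee_rot: [0.961, 0.029, 0.266, -0.066]
contact_force: [-4.0, -0.0, 0.4]
gripper_width: 44.4
```

Call:
{"name": "servo_tool", "arguments": {
  "turn": [
    [0.087, 0.022, -0.144],
    [0.087, 0.022, -0.144],
    [0.087, 0.022, -0.144],
    [0.087, 0.022, -0.144],
    [0.087, 0.022, -0.144]
  ],
  "dp": [
    [0.0003, 0.0001, -0.0003],
    [0.0003, 0.0001, -0.0003],
    [0.0003, 0.0001, -0.0003],
    [0.0003, 0.0001, -0.0003],
    [0.0003, 0.0001, -0.0003]
  ],
  "fingers": [0.02, 0.02, 0.02, 0.02, 0.02]
}}

```text
clock: 19.2
position: [549.4, 57.1, 214.5]
ee_rot: [0.881, -0.382, 0.217, -0.175]
contact_force: [-4.0, -0.6, 0.5]
gripper_width: 44.1
```

```bash
python3 n.py 0
```

```text
tcp in mouth [-0.7 -0.1 27.2] a 0.498 axis err [-0.007 -0.009  1.   ] j [ 0.42  0.05 -0.74  0.36 -0.24 -0.  ] F(v) [-3.1  0.4  2.6] T(v) [-0.07  1.99  0.08] w 44.1
```

Call:
{"name": "servo_tool", "arguments": {
  "turn": [
    [0.087, 0.022, -0.144],
    [0.087, 0.022, -0.144],
    [0.087, 0.022, -0.144],
    [0.087, 0.022, -0.144],
    [0.087, 0.022, -0.144]
  ],
  "dp": [
    [0.0003, 0.0001, -0.0003],
    [0.0003, 0.0001, -0.0003],
    [0.0003, 0.0001, -0.0003],
    [0.0003, 0.0001, -0.0003],
    [0.0003, 0.0001, -0.0003]
  ],
  "fingers": [0.02, 0.02, 0.02, 0.02, 0.02]
}}

```text
clock: 19.82
position: [550.9, 57.5, 212.9]
ee_rot: [-0.633, 0.721, -0.128, 0.25]
contact_force: [-1.7, -1.6, 1.1]
gripper_width: 44.3
```

```bash
python3 n.py 0
```

```text
tcp in mouth [-0.3 -0.  25.1] a -0.381 axis err [-0.012  0.002  1.   ] j [ 0.42  0.05 -0.77  0.46 -0.2  -0.97] F(v) [-1.2 -1.1  2.1] T(v) [-0.15  1.96  0.15] w 44.3
```

Call:
{"name": "servo_tool", "arguments": {
  "turn": [
    [0.087, 0.022, -0.144],
    [0.087, 0.022, -0.144],
    [0.087, 0.022, -0.144],
    [0.087, 0.022, -0.144],
    [0.087, 0.022, -0.144]
  ],
  "dp": [
    [0.0002, 0.0001, -0.0003],
    [0.0002, 0.0001, -0.0003],
    [0.0002, 0.0001, -0.0003],
    [0.0002, 0.0001, -0.0003],
    [0.0002, 0.0001, -0.0003]
  ],
  "fingers": [0.02, 0.02, 0.02, 0.02, 0.02]
}}

```text
clock: 20.45
position: [550.4, 57.4, 210.2]
ee_rot: [-0.268, 0.923, -0.015, 0.277]
contact_force: [-14.2, 0.8, 5.8]
gripper_width: 44.2
```

```bash
python3 n.py 0
```

```text
tcp in mouth [-2.2  0.  23.1] a -1.253 axis err [-0.004  0.013  1.   ] j [ 0.41  0.06 -0.79  0.52 -0.2  -1.91] F(v) [-8.5  4.3 12.1] T(v) [1.   3.8  0.99] w 44.2
```

Call:
{"name": "servo_tool", "arguments": {
  "turn": [
    [0.087, 0.022, -0.144],
    [0.087, 0.022, -0.144],
    [0.087, 0.022, -0.144],
    [0, 0, 0],
    [0, 0, 0]
  ],
  "dp": [
    [0.001, 0.0003, 0.0004],
    [0.0008, 0.0002, 0.0005],
    [0.0005, 0.0001, 0.0003],
    [0, 0, 0],
    [0, 0, 0]
  ],
  "fingers": [0.02, 0.02, 0.02, 0.02, 0.02]
}}

```text
clock: 21.08
position: [560.4, 57.5, 218.2]
ee_rot: [-0.023, 0.959, 0.053, 0.276]
contact_force: [-4.7, -0.6, -0.8]
gripper_width: 42.5
```

```bash
python3 n.py 0
```

```text
tcp in mouth [10.3 -2.4 24.7] a -1.769 axis err [-0.011  0.02   1.   ] j [ 0.41  0.06 -0.76  0.51 -0.22 -2.4 ] F(v) [-4.5  0.6  1.8] T(v) [1.1  2.22 0.19] w 42.5
```

Call:
{"name": "servo_tool", "arguments": {
  "turn": [
    [0, 0, 0],
    [0, 0, 0],
    [0, 0, 0],
    [0, 0, 0],
    [-0.087, -0.022, 0.144]
  ],
  "dp": [
    [0, 0, 0],
    [0, 0, 0],
    [0, 0, 0],
    [-0.0078, -0.0002, -0.005],
    [0, 0, 0]
  ],
  "fingers": [0.08, 0.08, 0.08, 0.08, 0.08]
}}

```text
clock: 21.7
position: [555.4, 60.8, 216.8]
ee_rot: [-0.108, 0.952, 0.034, 0.285]
contact_force: [-1.1, -0.2, -0.3]
gripper_width: 79.9
```

Call:
{"name": "servo_tool", "arguments": {
  "turn": [
    [-0.087, -0.022, 0.144],
    [-0.087, -0.022, 0.144],
    [-0.087, -0.022, 0.144],
    [-0.087, -0.022, 0.144],
    [-0.087, -0.022, 0.144]
  ],
  "dp": [
    [0, 0, 0],
    [0, 0, 0],
    [0, 0, 0],
    [0, 0, 0],
    [0, 0, 0]
  ],
  "fingers": [0.08, 0.08, 0.08, 0.08, 0.08]
}}

```text
clock: 22.32
position: [556.5, 63.1, 219.2]
ee_rot: [-0.506, 0.813, -0.079, 0.277]
contact_force: [-0.3, -0.0, -0.8]
gripper_width: 80.2
```

Call:
{"name": "servo_tool", "arguments": {
  "turn": [
    [-0.087, -0.022, 0.144],
    [-0.087, -0.022, 0.144],
    [-0.087, -0.022, 0.144],
    [-0.087, -0.022, 0.144],
    [-0.087, -0.022, 0.144]
  ],
  "dp": [
    [0, 0, 0],
    [0, 0, 0],
    [0, 0, 0],
    [0, 0, 0],
    [0, 0, 0]
  ],
  "fingers": [0.08, 0.08, 0.08, 0.08, 0.08]
}}

```text
clock: 22.95
position: [558.0, 65.7, 221.8]
ee_rot: [0.807, -0.52, 0.176, -0.217]
contact_force: [-0.1, -0.8, -0.3]
gripper_width: 80.2
```

```bash
python3 n.py 0; python3 -c "
from g import *
pose(*tgt(0,32,h=24,a=0.2))
w=cam('wrist');print([(round(x['score'],2),np.round(x['box']).tolist()) for x in search_frame('cap_top','wrist')[:2]])
print([proj(w,tgt(t,32,h=44)[0]).round(1).tolist() for t in (0,.1,.2,.3)])
save(w,'w12.png',sc=1.4)"
```

```text
tcp in mouth [12.   6.1 27.9] a 0.165 axis err [-0.008 -0.035  0.999] j [ 0.43  0.06 -0.66  0.22 -0.3  -0.2 ] F(v) [-0.4 -0.8 -0.1] T(v) [-0.11  1.09  0.06] w 80.2
clock 22.95 pos [558.   65.7 221.8] j [ 0.43  0.06 -0.66  0.22 -0.3  -0.2 ] F [-0.1 -0.8 -0.3] w 80.2
dp [-0.0064, -0.008, -0.0097] turn [-0.048, -0.005, 0.011]
[(0.59, [259.0, 195.0, 120.0, 127.0])]
[[[312.0, 275.8]], [[324.7, 278.4]], [[336.9, 282.0]], [[348.5, 286.8]]]
```

View pics/w12.png

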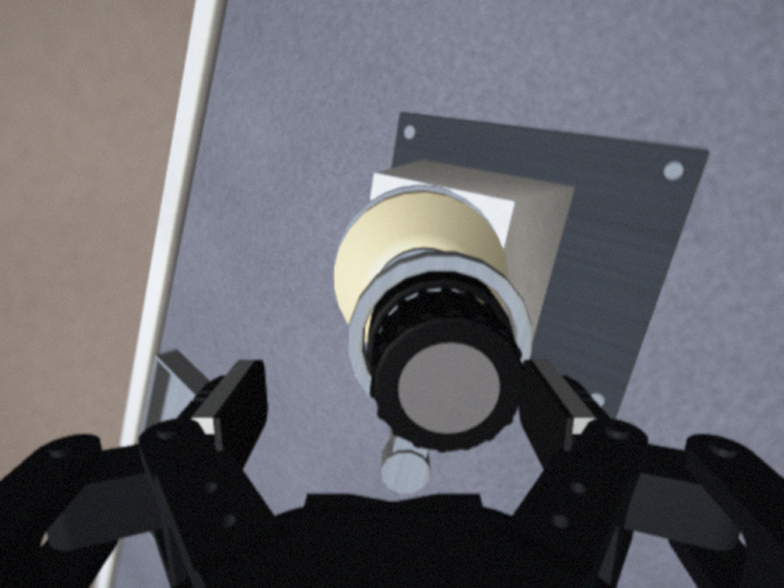

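The cap sits over the mouth (face at (321,277)), but it reads about 0.07 rad open, so it was probably dragged when the fingers slipped at the hard stop. I'll re-centre, push it to the stop and re-grip for a final tightening check.

Call:
{"name": "servo_tool", "arguments": {
  "turn": [
    [-0.048, -0.005, 0.011],
    [0, 0, 0],
    [0, 0, 0],
    [0, 0, 0],
    [0, 0, 0]
  ],
  "dp": [
    [-0.0064, -0.008, -0.0097],
    [0, 0, 0],
    [0, 0, 0],
    [0, 0, 0],
    [0, 0, 0]
  ],
  "fingers": [0.08, 0.08, 0.06, 0.06, 0.06]
}}

```text
clock: 23.68
position: [553.7, 59.2, 214.6]
ee_rot: [0.81, -0.516, 0.189, -0.204]
contact_force: [0.1, -0.7, -0.2]
gripper_width: 60.0
```

```bash
python3 n.py 0; python3 -c "
from g import *
pose(*tgt(0,32,h=24,a=0.2))"
```

```text
tcp in mouth [ 3.3  0.9 24.9] a 0.184 axis err [-0.006 -0.002  1.   ] j [ 0.42  0.06 -0.74  0.4  -0.23 -0.35] F(v) [-0.2 -0.7 -0.1] T(v) [-0.02  1.22  0.04] w 60.0
clock 23.68 pos [553.7  59.2 214.6] j [ 0.42  0.06 -0.74  0.4  -0.23 -0.35] F [ 0.1 -0.7 -0.2] w 60.0
dp [-0.002, -0.0015, -0.0025] turn [-0.011, 0.003, 0.012]
```

Call:
{"name": "servo_tool", "arguments": {
  "turn": [
    [0, 0, 0],
    [0, 0, 0],
    [0, 0, 0],
    [0, 0, 0],
    [0, 0, 0]
  ],
  "dp": [
    [-0.0014, -0.001, -0.0015],
    [0, 0, 0],
    [0, 0, 0],
    [0, 0, 0],
    [0, 0, 0]
  ],
  "fingers": [0.06, 0.02, 0.02, 0.02, 0.02]
}}

```text
clock: 24.3
position: [550.9, 57.1, 212.5]
ee_rot: [0.81, -0.517, 0.189, -0.203]
contact_force: [-1.4, 0.2, 0.5]
gripper_width: 44.0
```

```bash
python3 n.py 0
```

```text
tcp in mouth [-0.5 -0.5 24.8] a 0.183 axis err [-0.003 -0.001  1.   ] j [ 0.42  0.06 -0.75  0.4  -0.23 -0.36] F(v) [-0.8  0.5  1.1] T(v) [0.07 1.25 0.01] w 44.0
```

Call:
{"name": "servo_tool", "arguments": {
  "turn": [
    [0.05, 0.013, -0.085],
    [0.05, 0.013, -0.085],
    [0, 0, 0],
    [0, 0, 0],
    [0, 0, 0]
  ],
  "dp": [
    [0, 0, 0],
    [0, 0, 0],
    [0, 0, 0],
    [0, 0, 0],
    [0, 0, 0]
  ],
  "fingers": [0.02, 0.02, 0.02, 0.02, 0.02]
}}

```text
clock: 24.92
position: [548.7, 54.7, 210.8]
ee_rot: [0.755, -0.596, 0.168, -0.215]
contact_force: [-1.1, -1.6, 1.6]
gripper_width: 44.1
```

```bash
python3 n.py 0
```

```text
tcp in mouth [-3.8 -2.2 24.7] a -0.016 axis err [0.005 0.006 1.   ] j [ 0.42  0.06 -0.75  0.42 -0.23 -0.57] F(v) [-0.4 -1.3  2.1] T(v) [ 0.01  1.37 -0.12] w 44.1
```

Call:
{"name": "servo_tool", "arguments": {
  "turn": [
    [0, 0, 0],
    [0, 0, 0],
    [0, 0, 0],
    [0, 0, 0],
    [0, 0, 0]
  ],
  "dp": [
    [0.002, 0.001, 0.001],
    [0.002, 0.001, 0.001],
    [0.001, 0, 0.0005],
    [0, 0, 0],
    [0, 0, 0]
  ],
  "fingers": [0.02, 0.02, 0.02, 0.02, 0.02]
}}

```text
clock: 25.55
position: [550.2, 55.1, 211.7]
ee_rot: [0.756, -0.596, 0.167, -0.212]
contact_force: [-1.3, -2.9, 0.9]
gripper_width: 43.6
```

```bash
python3 n.py 0
```

```text
tcp in mouth [-2.1 -2.2 24.7] a -0.014 axis err [0.012 0.009 1.   ] j [ 0.42  0.06 -0.74  0.4  -0.25 -0.55] F(v) [-1.2 -2.5  1.8] T(v) [-0.36  1.15  0.04] w 43.6
```

Call:
{"name": "servo_tool", "arguments": {
  "turn": [
    [0, 0, 0],
    [0, 0, 0],
    [0, 0, 0],
    [0, 0, 0],
    [0, 0, 0]
  ],
  "dp": [
    [0.003, 0.002, 0.002],
    [0.003, 0.002, 0.002],
    [0.003, 0.001, 0.002],
    [0.002, 0.0005, 0.0013],
    [0, 0, 0]
  ],
  "fingers": [0.02, 0.02, 0.02, 0.02, 0.02]
}}

```text
clock: 26.18
position: [551.0, 55.2, 212.1]
ee_rot: [0.759, -0.598, 0.163, -0.2]
contact_force: [-3.9, -1.9, 2.3]
gripper_width: 44.1
```

```bash
python3 n.py 0
```

```text
tcp in mouth [-1.1 -2.3 24.6] a -0.011 axis err [0.037 0.016 0.999] j [ 0.43  0.07 -0.71  0.36 -0.3  -0.52] F(v) [-2.4 -0.9  4.2] T(v) [-0.04  0.88  0.17] w 44.1
```

Call:
{"name": "servo_tool", "arguments": {
  "turn": [
    [0.08, -0.012, -0.14],
    [0.087, 0.01, -0.144],
    [0, 0, 0],
    [0, 0, 0],
    [0, 0, 0]
  ],
  "dp": [
    [0.002, 0.001, 0.001],
    [0.002, 0.001, 0.001],
    [0.002, 0.0005, 0.0013],
    [0, 0, 0],
    [0, 0, 0]
  ],
  "fingers": [0.02, 0.02, 0.02, 0.02, 0.02]
}}

```text
clock: 26.8
position: [548.4, 54.5, 209.8]
ee_rot: [-0.655, 0.707, -0.141, 0.225]
contact_force: [-2.8, -2.0, 1.2]
gripper_width: 44.2
```

```bash
python3 n.py 0; python3 -c "
from g import *
s=cam('scene');e=cam('side');w=cam('wrist')
for n,c in(('scene',s),('side',e)):
    print(n,[(round(x['score'],2),np.round(x['box']).tolist()) for x in search_frame('cap_top',n)[:2]],[proj(c,tgt(t,32,h=44)[0]).round(1).tolist() for t in (0,.1)])"
```

```text
tcp in mouth [-4.6 -2.3 24.1] a -0.319 axis err [0.021 0.033 0.999] j [ 0.42  0.06 -0.78  0.52 -0.24 -0.97] F(v) [-2.1 -1.3  2.7] T(v) [-0.48  1.28  0.84] w 44.2
scene [(0.78, [344.0, 210.0, 25.0, 31.0])] [[[357.8, 216.5]], [[357.5, 215.7]]]
side [(0.64, [300.0, 124.0, 21.0, 23.0])] [[[307.7, 129.4]], [[305.8, 130.8]]]
```

Call:
{"name": "servo_tool", "arguments": {
  "turn": [
    [-0.01, -0.03, 0],
    [0, 0, 0],
    [0, 0, 0],
    [0, 0, 0],
    [0, 0, 0]
  ],
  "dp": [
    [0, 0, 0],
    [0, 0, 0],
    [0, 0, 0],
    [0.003, 0.002, 0.002],
    [0.003, 0.002, 0.002]
  ],
  "fingers": [0.054, 0.054, 0.054, 0.054, 0.054]
}}

```text
clock: 27.68
position: [555.2, 57.7, 214.5]
ee_rot: [-0.649, 0.709, -0.151, 0.233]
contact_force: [-9.2, -3.2, -0.3]
gripper_width: 53.6
```

```bash
python3 n.py 0;python3 -c "
from g import *
pose(*tgt(0,32,h=24,a=-0.3))"
```

```text
tcp in mouth [ 4.1 -0.9 24.1] a -0.327 axis err [-0.002  0.045  0.999] j [ 0.39  0.06 -0.82  0.69 -0.19 -1.13] F(v) [-8.3 -0.8  4.9] T(v) [-0.04  3.52 -0.12] w 53.6
clock 27.68 pos [555.2  57.7 214.5] j [ 0.39  0.06 -0.82  0.69 -0.19 -1.13] F [-9.2 -3.2 -0.3] w 53.6
dp [-0.0035, -0.0, -0.0023] turn [0.022, 0.008, 0.047]
```

Call:
{"name": "servo_tool", "arguments": {
  "turn": [
    [0.02, 0, 0.02],
    [-0.08, -0.02, 0.13],
    [-0.08, -0.02, 0.13],
    [-0.08, -0.02, 0.13],
    [-0.08, -0.02, 0.13]
  ],
  "dp": [
    [-0.003, 0, -0.002],
    [0, 0, 0],
    [0, 0, 0],
    [0, 0, 0],
    [0, 0, 0]
  ],
  "fingers": [0.075, 0.075, 0.075, 0.075, 0.075]
}}

```text
clock: 28.3
position: [557.4, 63.6, 217.0]
ee_rot: [0.839, -0.462, 0.21, -0.196]
contact_force: [-0.6, -0.5, 0.3]
gripper_width: 74.9
```

```bash
python3 n.py 0;python3 -c "
from g import *
pose(*tgt(0,32,h=25,a=0.4))"
```

```text
tcp in mouth [ 8.5  4.3 24.4] a 0.315 axis err [-0.025  0.003  1.   ] j [ 0.41  0.06 -0.78  0.52 -0.18 -0.34] F(v) [-0.5 -0.3  0.6] T(v) [-0.    1.1  -0.01] w 74.9
clock 28.3 pos [557.4  63.6 217. ] j [ 0.41  0.06 -0.78  0.52 -0.18 -0.34] F [-0.6 -0.5  0.3] w 74.9
dp [-0.0063, -0.006, -0.004] turn [-0.049, 0.013, 0.073]
```

Call:
{"name": "servo_tool", "arguments": {
  "turn": [
    [-0.02, 0.026, 0.02],
    [-0.03, -0.008, 0.05],
    [0, 0, 0],
    [0, 0, 0],
    [0, 0, 0]
  ],
  "dp": [
    [-0.005, -0.005, -0.0035],
    [0, 0, 0],
    [0, 0, 0],
    [0, 0, 0],
    [0, 0, 0]
  ],
  "fingers": [0.07, 0.065, 0.06, 0.06, 0.06]
}}

```text
clock: 28.92
position: [555.0, 61.8, 215.8]
ee_rot: [0.861, -0.427, 0.208, -0.181]
contact_force: [-0.7, -1.0, -0.1]
gripper_width: 59.9
```

```bash
python3 n.py 0;python3 -c "
from g import *
pose(*tgt(0,32,h=25,a=0.4))"
```

```text
tcp in mouth [ 5.5  3.2 24.8] a 0.398 axis err [-0.    -0.002  1.   ] j [ 0.43  0.06 -0.73  0.38 -0.25 -0.13] F(v) [-0.9 -0.8  0.4] T(v) [-0.24  1.26  0.05] w 59.9
clock 28.93 pos [555.   61.8 215.8] j [ 0.43  0.06 -0.73  0.38 -0.25 -0.13] F [-0.7 -1.  -0.1] w 59.9
dp [-0.0038, -0.0042, -0.0028] turn [-0.003, -0.001, 0.001]
```

Call:
{"name": "servo_tool", "arguments": {
  "turn": [
    [0, 0, 0],
    [0, 0, 0],
    [0, 0, 0],
    [0, 0, 0],
    [0, 0, 0]
  ],
  "dp": [
    [-0.003, -0.0042, -0.0022],
    [0, 0, 0],
    [0, 0, 0],
    [0, 0, 0],
    [0, 0, 0]
  ],
  "fingers": [0.06, 0.06, 0.02, 0.02, 0.02]
}}

```text
clock: 29.55
position: [550.7, 56.6, 213.5]
ee_rot: [0.861, -0.428, 0.208, -0.18]
contact_force: [-0.9, 0.8, -0.8]
gripper_width: 44.2
```

```bash
python3 n.py 0
```

```text
tcp in mouth [-0.3 -0.9 25.8] a 0.396 axis err [ 0.001 -0.001  1.   ] j [ 0.42  0.06 -0.74  0.38 -0.25 -0.12] F(v) [-1.   1.  -0.4] T(v) [ 0.1   1.22 -0.01] w 44.2
```

Call:
{"name": "servo_tool", "arguments": {
  "turn": [
    [0.05, 0.013, -0.085],
    [0.05, 0.013, -0.085],
    [0.05, 0.013, -0.085],
    [0.05, 0.013, -0.085],
    [0.05, 0.013, -0.085]
  ],
  "dp": [
    [0.0014, 0.0003, 0.0009],
    [0.0014, 0.0003, 0.0009],
    [0.0014, 0.0003, 0.0009],
    [0.0014, 0.0003, 0.0009],
    [0.0014, 0.0003, 0.0009]
  ],
  "fingers": [0.02, 0.02, 0.02, 0.02, 0.02]
}}

```text
clock: 30.18
position: [548.8, 49.4, 211.1]
ee_rot: [0.732, -0.63, 0.154, -0.209]
contact_force: [-2.0, -7.3, -0.7]
gripper_width: 43.9
```

```bash
python3 n.py 0
```

```text
tcp in mouth [-4.7 -7.4 25.6] a -0.098 axis err [0.033 0.013 0.999] j [ 0.42  0.06 -0.71  0.34 -0.3  -0.57] F(v) [-3.6 -6.6  1.4] T(v) [-1.68  1.68  1.4 ] w 43.9
```

Tightening check: the torque about the axis rose to 1.4 N m (the thread alone takes 0.15) with no inward motion, so the cap is home. Next I'll release, nudge the arm against its stop, and retreat.

Call:
{"name": "servo_tool", "arguments": {
  "turn": [
    [0, 0, 0],
    [-0.01, -0.03, 0],
    [0, 0, 0],
    [0, 0, 0],
    [0, 0, 0]
  ],
  "dp": [
    [0, 0, 0],
    [0, 0, 0],
    [0.001, 0.005, 0.001],
    [0.003, 0.003, 0.002],
    [0.003, 0.002, 0.002]
  ],
  "fingers": [0.054, 0.054, 0.054, 0.054, 0.054]
}}

```text
clock: 30.8
position: [554.9, 58.0, 214.1]
ee_rot: [0.731, -0.627, 0.168, -0.212]
contact_force: [-5.2, -4.0, -0.2]
gripper_width: 54.1
```

```bash
python3 n.py 0
```

```text
tcp in mouth [ 3.7 -0.6 24. ] a -0.09 axis err [0.012 0.031 0.999] j [ 0.42  0.06 -0.76  0.52 -0.24 -0.74] F(v) [-5.3 -2.6  3. ] T(v) [-0.6   2.91  0.04] w 54.1
```

Call:
{"name": "servo_tool", "arguments": {
  "turn": [
    [0, 0, 0],
    [0, 0, 0],
    [0, 0, 0],
    [0, 0, 0],
    [0, 0, 0]
  ],
  "dp": [
    [0.002, 0.001, 0.0013],
    [0.002, 0.001, 0.0013],
    [0, 0, 0],
    [0, 0, 0],
    [0, 0, 0]
  ],
  "fingers": [0.054, 0.054, 0.054, 0.054, 0.054]
}}

```text
clock: 31.42
position: [555.1, 57.8, 212.8]
ee_rot: [0.731, -0.63, 0.165, -0.205]
contact_force: [-3.4, -1.2, 0.4]
gripper_width: 53.8
```

```bash
python3 n.py 0
```

```text
tcp in mouth [ 3.2 -0.8 22.8] a -0.094 axis err [0.026 0.035 0.999] j [ 0.43  0.07 -0.75  0.49 -0.27 -0.72] F(v) [-2.9 -0.3  2.2] T(v) [-0.21  1.94  0.02] w 53.8
```

Call:
{"name": "servo_tool", "arguments": {
  "turn": [
    [0, 0, 0],
    [0, 0, 0],
    [0, 0, 0],
    [0, 0, 0],
    [0, 0, 0]
  ],
  "dp": [
    [0, 0, 0],
    [0, 0, 0],
    [-0.01, -0.0026, 0.017],
    [-0.02, -0.005, 0.034],
    [-0.02, -0.005, 0.034]
  ],
  "fingers": [0.075, 0.075, 0.075, 0.075, 0.075]
}}

```text
clock: 32.05
position: [507.9, 48.0, 300.6]
ee_rot: [0.731, -0.628, 0.165, -0.208]
contact_force: [0.6, 0.3, 0.3]
gripper_width: 75.3
```

```bash
python3 n.py 0; cat > z.py <<'E'
from g import *
w=cam('wrist')
print([proj(w,tgt(t,32,h=44)[0]).round(1).tolist() for t in (0,.05,.1,.2)], 'h46',proj(w,tgt(0,32,h=46)[0]).round(1))
print([(round(x['score'],2),np.round(x['box']).tolist()) for x in search_frame('cap_top','wrist')[:2]])
g=w['img'].astype(int);c=proj(w,tgt(0,32,h=44)[0])[0].astype(int)
# grey end face: connected region round the expected centre
mk=((g.sum(2)>200)).astype(np.uint8); n,l,st,ce=cv2.connectedComponentsWithStats(mk)
print('face',l[c[1],c[0]],st[l[c[1],c[0]]],ce[l[c[1],c[0]]].round(1), g[c[1],c[0]])
E
python3 z.py
```

```text
tcp in mouth [  8.9   1.5 122.8] a -0.091 axis err [0.022 0.031 0.999] j [ 0.49 -0.12 -0.63  0.29 -0.56 -0.55] F(v) [ 0.8  0.1 -0.1] T(v) [ 0.02  0.93 -0.04] w 75.3
[[[291.7, 218.4]], [[295.5, 218.1]], [[299.4, 218.0]], [[307.2, 218.5]]] h46 [[291.8 219.1]]
[(0.78, [256.0, 177.0, 67.0, 71.0])]
face 270 [ 271  198   43   42 1435] [292.  218.5] [118 116 118]
```

Call:
{"name": "servo_tool", "arguments": {
  "turn": [
    [0, 0, 0],
    [0, 0, 0],
    [0, 0, 0],
    [0, 0, 0],
    [0, 0, 0]
  ],
  "dp": [
    [-0.01, 0, 0.01],
    [0, 0, 0],
    [0, 0, 0],
    [0, 0, 0],
    [0, 0, 0]
  ],
  "fingers": [0.075, 0.075, 0.075, 0.075, 0.075]
}}

```text
clock: 32.78
position: [498.8, 48.9, 313.5]
ee_rot: [0.731, -0.627, 0.167, -0.211]
contact_force: [-0.2, -0.3, -0.3]
gripper_width: 75.0
```

```bash
python3 z.py; python3 -c "
from bench import *
print(job_done())"
```

```text
[[[290.5, 208.8]], [[294.2, 208.6]], [[297.9, 208.5]], [[305.2, 208.9]]] h46 [[290.6 209.5]]
[(0.6, [254.0, 167.0, 70.0, 70.0])]
face 314 [ 271  189   41   40 1269] [290.6 208.4] [120 119 119]
the job is handed in; nothing more can be done
None
```

The tall vial is inside the vessel, and the cap is over the mouth and screwed home. I handed the job in at about 33 s of the 72 s allowed.

- **Vial:** I lowered it about 43 mm into the bore and let go. The wrist picture then showed its crimped end inside the mouth. I did not measure its exact depth.
- **Swing:** I swung the cap with the fingers loosely around it, using a steeper tool because joint 5 neared its limit at 32° out there. In the last check the cap's face was at pixel (290.6, 208.4). The fully closed position predicts (290.5, 208.8), so the arm is within about 0.01 rad of its stop.
- **Screwing:** I turned the cap about 4.4 rad clockwise, and the tool moved inward by about 10.6 mm. After re-gripping, the torque about the axis rose to 1.4 N m with no further inward motion, so I take it to be at the hard stop. I did not measure the cap's final height directly.
- **What went wrong:** at the hard stop the fingers slipped sideways on the cap twice. That turning also swung the arm out by about 0.06–0.07 rad several times. Each time I pushed it back to the stop, the last time just before retreating.
- **Other things:** the gripper ended clear of everything, with the force reading near zero. I did not look again at the short vials, wrench or jar, but no contact with them was noticed.

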